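# Put together and stock the tiered storage stand

## Task

Put the storage stand together and stock it: seat the green tray fully down over the four posts, stand every tin in it, hang the wooden gate on its two hinge pins, shut across the front, and only then seat the white tray on top, fully down on all four posts, and stand every spice jar in it. Everything must finally stand upright and at rest; leave the pepper mill and the mustard jar at the back where they are.

Things in the scene. Friction and masses are not known exactly. Their poses are not given: they have to be found in the camera images.
- stand: fixed stand, origin on the worktop under its centre (mm from here on, also below); gate side (front) is -x, z up. Base board 12 thick, x -112..73, y -156..156. Four stepped steel posts at x +-52, y +-112, see post. Hinge column 12 x 10 at x -95, y 150, up to 94. Catch at x -92, y -85: its top, z 28, carries the gate's free end; a stop rises behind it.
- post (a point): front left post of the stand (x -52, y 112), on its top shoulder, z 124, where the white tray's underside rests. Above: pin of diameter 10, last 10 mm tapered to 3, tip at z 146. Below: thick part of diameter 20, top 3 mm bevelled to 17. Foot: black collar of diameter 32, top at z 22, where the green tray's underside rests. All four alike.
- pintle (a point): foot of the stand's lower upright pintle (x -95, y 130, z 30), axes as the stand's; the upper one's foot is 62 straight above. Pintles: diameter 6.4, 16 tall, tapered tips, each on a bracket plate 18 x 36, 5 thick, reaching 11 past the pintle towards the gate.
- low_tray_grip (a point): wooden handle of the green lower tray, 12 thick along tray y (pinch across y), 50 along x. Tray plate: 140 (x) x 260 (y), 6 thick, rim to 18 above its underside, 0.35 kg. Four corner holes, diameter 24, at x +-52, y +-112. This point: tray centre, 41 above the underside, 35 above the floor, 14 below the handle top. Either way round will do. Rests on the collars.
- up_tray_grip (a point): wooden handle of the white upper tray, 12 thick along tray y (pinch across y), 50 along x. Tray plate: 140 (x) x 260 (y), 6 thick, rim to 18 above its underside, 0.35 kg. Four corner holes, diameter 13.4, at x +-52, y +-112. This point: tray centre, 41 above the underside, 35 above the floor, 14 below the handle top. Either way round will do. Rests on the shoulders.
- gate_grip (a point): centre of the gate: light wooden panel 10 (x) x 210 (y) x 97 (z) mm, upright, 0.22 kg, hinge eyes beyond its +y end. Pinch the top edge across x. Starts in a grey slotted holder (42 high, panel's lower edge at z 10), same end left as on the stand. Gate y lies along stand y when shut.
- gate_eye (a point): underside centre of the gate's lower eye, 123 from the panel's centre to +y, 2 above its lower edge; meets pintle when hung. Eyes: 20 x 20 blocks, 14 tall, holes of 10, the upper 62 above. The lower eye must come in sideways from the front, between the brackets: raise the gate 20 to 36 (best 28) over its hung height, bring it to the hinge line, then lower.
- tin_a_mid (a point): centre (halfway up) of a red, white and blue food tin, upright cylinder of diameter 57, height 72 mm, 0.18 kg; may be absent (None)
- tin_b_mid (a point): centre (halfway up) of a red, white and blue food tin, upright cylinder of diameter 57, height 72 mm, 0.18 kg; may be absent (None)
- jar_a_mid (a point): centre (halfway up) of a glass spice jar with green and dark red label and red cap, upright, diameter 45, height 106 mm, 0.11 kg; may be absent (None)
- jar_b_mid (a point): centre (halfway up) of a glass spice jar with brown label and red cap, upright, diameter 45, height 106 mm, 0.11 kg; may be absent (None)
- low_tray: the green tray itself, origin at the centre of its underside, axes as at its handle
- up_tray: the white tray itself, origin at the centre of its underside, axes as at its handle
- gate: the gate itself, origin at the middle of the panel's lower edge
- tin_a: first tin, origin at the centre of its underside
- tin_b: second tin, same
- jar_a: first spice jar, origin at the centre of its underside
- jar_b: second spice jar, same
- pepper_mill: dark wooden pepper mill behind the work, 58 mm wide, 170 mm tall, origin under its centre; not part of the job
- mustard: jar with yellow content and silver lid behind the work, 64 mm wide, 90 mm tall, origin under its centre; not part of the job

How it is judged:
On the way, in this order (a step that is already met when the one before it is completed fails the run):
1. the green tray is seated on the collars of all four posts (horizontal distance between low_tray_grip and stand below 0.007 m and z of low_tray_grip in the frame of stand between 0.059 and 0.067 m and angle between the y axis of low_tray_grip and the y axis of stand, either way round below 0.05 rad and angle between low_tray_grip's own z axis and vertical below 0.04 rad), for 0.2 s.
2. every tin stands upright in the seated green tray (all of step 1 and x of tin_a_mid in the frame of low_tray_grip between -0.062 and 0.062 m and y of tin_a_mid in the frame of low_tray_grip between -0.124 and 0.124 m and z of tin_a_mid in the frame of low_tray_grip between -0.007 and 0.009 m and angle between each of tin_a_mid, tin_b_mid's own z axis and vertical below 0.15 rad and x of tin_b_mid in the frame of low_tray_grip between -0.062 and 0.062 m and y of tin_b_mid in the frame of low_tray_grip between -0.124 and 0.124 m and z of tin_b_mid in the frame of low_tray_grip between -0.007 and 0.009 m), for 0.2 s.
3. the gate hangs on both pintles, shut, while the tins stand in the green tray (all of step 2 and horizontal distance between gate_eye and pintle below 0.006 m and z of gate_eye in the frame of stand between 0.026 and 0.035 m and angle between the y axis of gate_grip and the y axis of stand, either way round below 0.15 rad and angle between gate_grip's own z axis and vertical below 0.12 rad), for 0.2 s.
4. the white tray is seated on the shoulders of all four posts (all of step 1 and horizontal distance between gate_eye and pintle below 0.006 m and z of gate_eye in the frame of stand between 0.026 and 0.035 m and angle between the y axis of gate_grip and the y axis of stand, either way round below 0.15 rad and angle between gate_grip's own z axis and vertical below 0.12 rad and horizontal distance between up_tray_grip and stand below 0.007 m and z of up_tray_grip in the frame of stand between 0.161 and 0.169 m and angle between the y axis of up_tray_grip and the y axis of stand, either way round below 0.05 rad and angle between up_tray_grip's own z axis and vertical below 0.04 rad), for 0.2 s.
At the end, for the whole second after the job is handed in: Both trays seated on the stand (within 7 mm of its axis, 4 mm in height, level); every tin upright in the green tray, every jar upright in the white one; gate hung with its lower eye within 6 mm of the pintle line, seated in height, shut within 0.15 rad; all released and at rest (all of step 4 and x of tin_a_mid in the frame of low_tray_grip between -0.062 and 0.062 m and y of tin_a_mid in the frame of low_tray_grip between -0.124 and 0.124 m and z of tin_a_mid in the frame of low_tray_grip between -0.007 and 0.009 m and angle between each of tin_a_mid, tin_b_mid, jar_a_mid, jar_b_mid's own z axis and vertical below 0.15 rad and x of tin_b_mid in the frame of low_tray_grip between -0.062 and 0.062 m and y of tin_b_mid in the frame of low_tray_grip between -0.124 and 0.124 m and z of tin_b_mid in the frame of low_tray_grip between -0.007 and 0.009 m and x of jar_a_mid in the frame of up_tray_grip between -0.062 and 0.062 m and y of jar_a_mid in the frame of up_tray_grip between -0.124 and 0.124 m and z of jar_a_mid in the frame of up_tray_grip between 0.01 and 0.026 m and x of jar_b_mid in the frame of up_tray_grip between -0.062 and 0.062 m and y of jar_b_mid in the frame of up_tray_grip between -0.124 and 0.124 m and z of jar_b_mid in the frame of up_tray_grip between 0.01 and 0.026 m and linear speed of each of low_tray, up_tray, gate, tin_a, tin_b, jar_a, jar_b below 0.02 m/s); the robot touches nothing.
It fails at once if the pepper mill or the mustard jar is shifted by more than 40 mm (distance of any of pepper_mill, mustard from where it was at the start of the episode above 0.04 m).
Of tin_a, tin_b only 1 to 2 are there at a start; the rules pass over those that are not, and their reading is None.
Of jar_a, jar_b only 1 to 2 are there at a start; the rules pass over those that are not, and their reading is None.
At some moment in a run one of tin_a, tin_b, low_tray, up_tray may be knocked a few centimetres aside while the robot is not near it.
It also fails if it takes over 210 s, if anything falls off the work surface, if the arm or the gripper's body presses on something with over 40 N, if the wrist force passes 120 N, or if a joint passes its speed limit or range.

## Robot

A 6-joint arm with a two-finger parallel gripper is mounted at the origin on a cart in front of the work surface, level with it; the furniture and walls round the work are solid. World frame = base frame: x ahead of the robot, y to its left, z up, the work surface at z = 0. Lengths are in m, angles in rad, forces in N, time in s.
With the tool pointing down it reaches from about 0.425 to 0.925 m from the base axis. Payload 12.5 kg.
Tool frame: the origin (TCP) lies between the finger pads; the fingertips stand 8 mm ahead of it and the grasp point (between the pads) lies 11 mm behind it (ctrl.tip_extent is the distance from the TCP to the fingertips, in m); z points along the fingers, y is the line along which they close (so a half turn about z gives the same grasp; the last joint's range is limited). The gripper opens to 85 mm and grips with 20 to 120 N. Pads are 22 mm wide; open, the fingers measure 114 mm over their backs; the gripper's body (76 mm by 85 mm) begins 54 mm behind the grasp point. The pads swing forward as they close: fully open they stand 13 mm farther back than shut.
Start: joints at [-1.302, 0.491, 1.559, -0, 1.092, -0.106], TCP at [0.229, -0.582, 0.219] pointing down, gripper open.
Joint ranges: [-3.1, 3.1], [-0.84, 2.19], [0.05, 2.79], [-1.13, 4.28], [0.06, 2.93], [-2.69, 2.69]. Speed limits (rad/s): [2.22, 2.22, 2.79, 3.14, 3.14, 3.14].

## Interface

Orientations are given as a rotation vector (axis times angle).
In Python, from bench import ctrl gives the robot as it stands.
- The arm moves only by the shell command python3 -m inch 'ROWS' [OPENING] [FORCE]. ROWS is JSON, a list of rows, each a list of 6 numbers: the shift along the tool's x, y, z in cm, then the turn, a rotation vector about the tool's x, y, z in rad. In form: [[dx, dy, dz, ax, ay, az], ...]. A call has 1 to 12 rows; each row is the pose to reach, as a shift and turn from the pose commanded when the call began, along the tool's axes at that moment; what a row does not reach only later rows make up. A row lasts 1/8 s, in which the tool goes at most 62.5 mm and 10.7 degrees, less where a joint would pass 70% of its speed; a pose out of reach is approached as far as the arm can. A call with a gripper value outside its range is refused whole. OPENING is the gripper's target within -1 to 1 (fully open at 1, half-way at 0, shut at -1), set as the call begins (- or left out, the last holds). The fingers move at their own pace and stop on an object; FORCE is the grip in N (left out, the last holds). Time passes only in rows, so rows that repeat a pose let the fingers close. It gives the time, the measured TCP pose, the force, the opening and the grip force at its end, in the units of the state.
- ctrl.observe(): the state, without advancing time (a new reading comes with each control period).
- ctrl.get_image(name): name is "side" or "top"; returns a dict with "color" (480x640x3 uint8, red, green, blue), "camera_matrix" (3x3 intrinsics, pixels), "xyz" and "attitude" of the camera in the world. Camera axes: x right, y down, z forward; pixel columns grow to the right and rows downward; lengths in m; the calibration is good to about 2 mm. A picture is of the moment at which its call begins. There is no depth.
- ctrl.sign_off(): hands the job in; it is judged then, once.
The state is a dict: "clock": time; "joint_pos": joint angles; "joint_velocities": joint speeds; "joint_torque": joint torques, N m; "tool_pos": TCP position; "eef_rot": TCP orientation; "force": force on the tool from outside, world axes, zero at the start; "ft_torque": the same for the moment, N m; "opening": finger opening in m; "finger_force": force on a finger pad.
Only numpy, scipy, OpenCV 4.12 (cv2) and the standard library are available. Lean on these libraries where they do the work, as an engineer would, in place of code of your own. Each camera call takes 0.05 s, during which the arm holds its last target. There are 200 camera calls.

## Working session

There is one attempt and no reset: what is moved stays moved. The work goes in short steps, Python scripts to look and compute and a shell command to move; the robot and the scene stay as the last step left them, time stands still between calls to the robot, and variables do not carry over. Pictures are saved under pics/ and viewed, at most 14 in all, crops included, and the job is handed in when it is done.

```bash
ls; mkdir -p pics; python3 - <<'E'
from bench import ctrl
import cv2,numpy as np
print(ctrl.observe())
for n in("top","side"):
    d=ctrl.get_image(n);print(n,d["camera_matrix"],d["xyz"],d["attitude"])
    cv2.imwrite(f"pics/{n}0.png",d["color"][:,:,::-1])
E
```

```text
pics
{'clock': 0.0, 'joint_pos': array([-1.30159753e+00,  4.91584129e-01,  1.55948913e+00,  1.67913435e-05,
        1.09166490e+00, -1.05593643e-01]), 'joint_velocities': array([ 1.57899070e-03,  1.84879422e-03, -6.31389038e-05,  6.94171553e-04,
        5.90348263e-04,  6.26296077e-04]), 'joint_torque': array([ 6.61669837e-04, -6.18463898e+01, -2.61587209e+01, -9.52636992e-05,
        4.15794391e-03, -4.55335294e-05]), 'tool_pos': array([ 0.22876174, -0.58136266,  0.21839881]), 'eef_rot': array([-3.08547108e+00, -5.85058025e-01,  1.23662656e-04]), 'force': array([-0.04548952, -0.48577154,  0.08697217]), 'ft_torque': array([ 0.00939957, -0.01327526, -0.00595273]), 'finger_force': 0.0, 'opening': 0.08575763637146844}
top [[532.22295559   0.         327.04431241]
 [  0.         532.22295559 236.15524459]
 [  0.           0.           1.        ]] [0.34546692 0.01115135 1.54809014] [-2.12822133  2.11960464 -0.2021299 ]
side [[508.92883309   0.         306.83193984]
 [  0.         508.92883309 244.45997545]
 [  0.           0.           1.        ]] [-0.74169279 -0.63315022  0.78984031] [-1.73899089  1.13147657 -0.71885182]
```

View pics/top0.png

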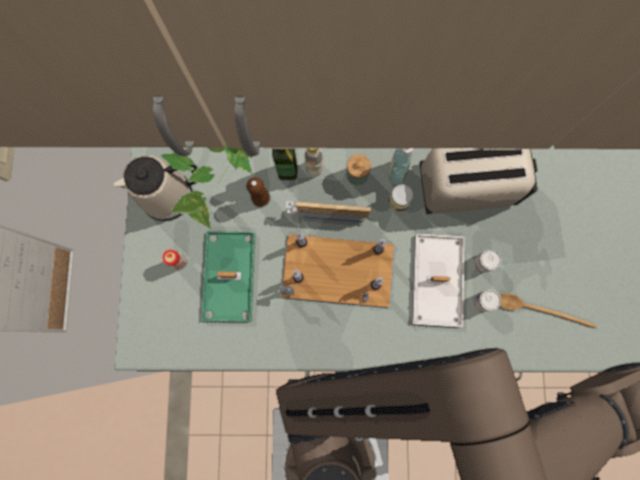

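View pics/side0.png

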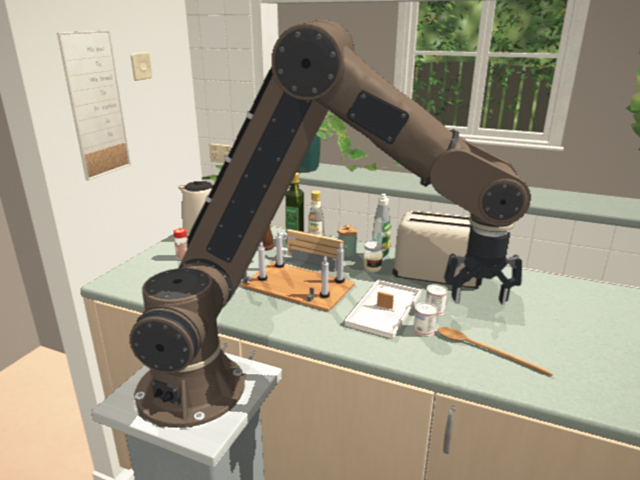

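Top view: green tray left (228,277), stand centre (338,270), white tray right (438,280), two tins at (488,260) and (488,300), one jar at (172,258), and the gate in its holder behind the stand at (332,208). Only one jar is visible.

```bash
cat > h.py <<'E'
import cv2,numpy as np
from scipy.spatial.transform import Rotation as R
from bench import ctrl
def snap(n,f=None):
    d=ctrl.get_image(n)
    if f: cv2.imwrite("pics/"+f,d["color"][:,:,::-1])
    return d
def ray(d,p):
    p=np.atleast_2d(np.float64(p));K=d["camera_matrix"]
    return np.c_[(p-K[:2,2])/K[0,0],np.ones(len(p))]@R.from_rotvec(d["attitude"]).as_matrix().T
def onz(d,p,z):
    r=ray(d,p);return d["xyz"]+r*((z-d["xyz"][2])/r[:,2])[:,None]
def proj(d,P):
    q=(np.atleast_2d(P)-d["xyz"])@R.from_rotvec(d["attitude"]).as_matrix();return q[:,:2]/q[:,2:]*d["camera_matrix"][0,0]+d["camera_matrix"][:2,2]
def blobs(d,lo,hi,roi,amin=60):
    "HSV blobs in roi x0,y0,x1,y1 -> contours, big first"
    m=cv2.inRange(cv2.cvtColor(d["color"],cv2.COLOR_RGB2HSV),np.array(lo),np.array(hi))
    k=np.zeros_like(m);k[roi[1]:roi[3],roi[0]:roi[2]]=255
    c=cv2.findContours(m&k,cv2.RETR_EXTERNAL,cv2.CHAIN_APPROX_NONE)[0]
    return sorted([q for q in c if cv2.contourArea(q)>=amin],key=cv2.contourArea,reverse=True)
def rect(d,c,z):
    P=onz(d,c.reshape(-1,2),z)[:,:2]
    (x,y),(w,h),a=cv2.minAreaRect((P*1000).astype(np.float32))
    if w<h:w,h,a=h,w,a+90
    return np.round([x,y,w,h,(a-90+90)%180-90],1)   # mm, long side; angle of long side from +y... (deg)
def tool():
    s=ctrl.observe();return s["tool_pos"],R.from_rotvec(s["eef_rot"]).as_matrix(),s
def go(P,yaw=None):
    "cm shift in tool axes to reach world P (m); az to get tool y at world angle yaw(deg, mod 180) "
    p,M,s=tool();d=(np.array(P)-p)@M*100
    a=0
    if yaw is not None:
        cur=np.degrees(np.arctan2(M[1,1],M[0,1]));a=-((yaw-cur+90)%180-90)
    tilt=np.degrees(np.arccos(-M[2,2]))
    print("shift cm",d.round(2),"az",round(np.radians(a),3),"tilt",tilt.round(2),"tcp",p.round(4),"q6",s["joint_pos"][5].round(2))
E
python3 - <<'E'
from h import *
d=snap("top")
np.savez("d0",**d)
for nm,lo,hi,roi,z in(("green",(60,100,40),(95,255,255),(195,222,265,330),.018),("board",(8,100,90),(22,255,255),(275,228,400,315),.012),
 ("white",(0,0,185),(180,40,255),(405,225,470,335),.018),("gate",(8,60,120),(25,255,255),(285,190,375,222),.107),
 ("hg",(8,90,80),(22,255,255),(210,262,250,292),.055),("hw",(8,90,80),(22,255,255),(425,265,455,292),.055),
 ("jar",(0,130,90),(8,255,255),(150,240,195,280),.106),("mill",(0,80,10),(20,255,120),(245,172,275,212),.17)):
    for c in blobs(d,lo,hi,roi)[:2]: print(nm,cv2.contourArea(c),cv2.boundingRect(c),rect(d,c,z))
print("tins",onz(d,[[487,260],[488,300]],.072).round(3))
im=d["color"][150:330,150:510,::-1]
cv2.imwrite("pics/c1.png",cv2.resize(im,(792,396),interpolation=cv2.INTER_CUBIC))
cv2.imwrite("pics/c2.png",cv2.resize(d["color"][190:315,270:400,::-1],(624,600),interpolation=cv2.INTER_CUBIC))
cv2.imwrite("pics/c3.png",cv2.resize(d["color"][225:335,400:510,::-1],(600,600),interpolation=cv2.INTER_CUBIC))
E
```

```text
green 140.5 (217, 233, 28, 32) [598.5 291.   91.5  79.  -89.8]
board 6238.5 (282, 235, 111, 72) [536.6 -21.7 310.7 184.4  -5.1]
white 3585.5 (414, 235, 49, 92) [ 509.5 -310.9  259.3  136.4   88.5]
gate 275.5 (296, 202, 76, 10) [703.2  -8.7 209.9  14.1  -4.4]
hg 66.5 (217, 272, 19, 5) [5.193e+02 2.927e+02 5.100e+01 1.130e+01 2.000e-01]
jar 186.0 (163, 250, 17, 16) [558.2 436.6  43.9  41.7 -42.9]
mill 402.0 (247, 178, 22, 29) [728.6 194.7  81.   45.8 -65.9]
tins [[ 0.56  -0.44   0.072]
 [ 0.448 -0.437  0.072]]
```

View pics/c2.png

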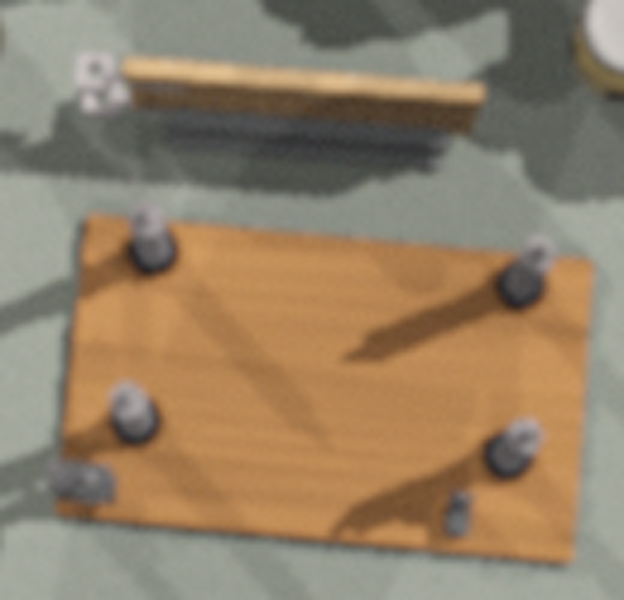

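View pics/c3.png

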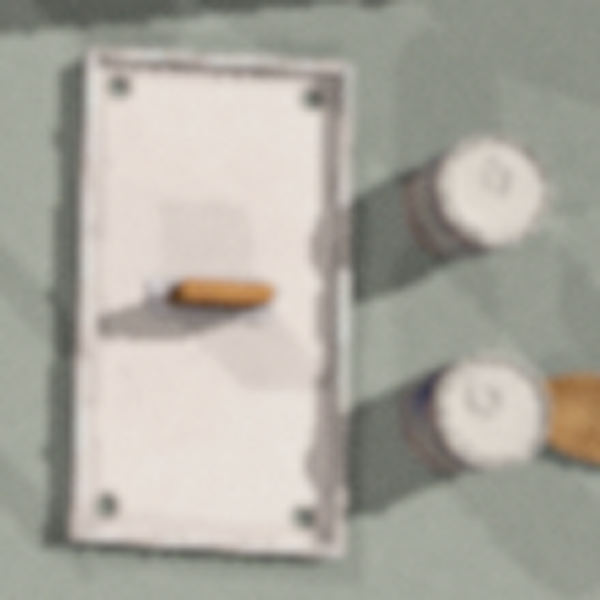

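The crops show post pins at (301,236), (383,242), (297,272), (379,280), collars below them, the gate's upper eye at (290,204), and tin tops at (490,260) and (490,301). I'll start moving towards the work and work out the numbers from the same image.

```bash
python3 -m inch '[[35.5,-16.2,-13,0,0,0],[35.5,-16.2,-13,0,0,0],[35.5,-16.2,-13,0,0,0],[35.5,-16.2,-13,0,0,0],[35.5,-16.2,-13,0,0,0],[35.5,-16.2,-13,0,0,0],[35.5,-16.2,-13,0,0,0],[35.5,-16.2,-13,0,0,0],[35.5,-16.2,-13,0,0,0]]' 1 40
python3 - <<'E'
from h import *
d=dict(np.load("d0.npz"))
for c in blobs(d,(50,60,20),(95,255,255),(195,222,265,330))[:2]: print("green",cv2.contourArea(c),rect(d,c,.018))
for c in blobs(d,(5,60,40),(25,255,255),(425,265,455,292),20)[:2]: print("hw",cv2.contourArea(c),rect(d,c,.055))
tips=onz(d,[[301.3,235.8],[382.7,241.7],[297.1,271.9],[379.4,280]],.143)*1000
col=onz(d,[[301.7,242.1],[378.5,249.6],[298.3,277.1],[376.3,284.6]],.022)*1000
for P in(tips,col):
    v=(P[0]+P[2]-P[1]-P[3])[:2];print("stand",P.mean(0).round(1),"yaw",np.degrees(np.arctan2(v[1],v[0])).round(2)-90,P.round(0).tolist())
print("tins",onz(d,[[489.8,260.2],[490.4,300.7]],.072).round(3),"eye",onz(d,[[290.2,203.75]],.088).round(4))
go([.519,.293,.15],0)
E
```

```text
clock: 1.27
tool_pos: [0.4995, -0.3011, 0.3485]
eef_rot: [-3.086, -0.585, 0.001]
force: [-0.1, 0.1, 0.0]
opening: 0.0853
finger_force: 0.0
green 4229.0 [518.8 293.7 258.7 141.3  89.3]
hw 69.0 [ 5.091e+02 -3.098e+02  5.100e+01  1.410e+01  2.000e-01]
stand [555.3 -26.3 143. ] yaw -4.689999999999998 [[613.0, 78.0, 143.0], [598.0, -141.0, 143.0], [515.0, 88.0, 143.0], [495.0, -130.0, 143.0]]
stand [555.8 -25.4  22. ] yaw -5.340000000000003 [[617.0, 82.0, 22.0], [596.0, -141.0, 22.0], [515.0, 91.0, 22.0], [494.0, -133.0, 22.0]]
tins [[ 0.559 -0.448  0.072]
 [ 0.446 -0.443  0.072]] eye [[0.7155 0.113  0.088 ]]
shift cm [ 23.59 -54.56  19.86] az -1.196 tilt 0.05 tcp [ 0.4995 -0.3011  0.3485] q6 0.54
```

```bash
python3 -m inch '[[23.6,-54.6,0,0,0,-1.184],[23.6,-54.6,0,0,0,-1.184],[23.6,-54.6,0,0,0,-1.184],[23.6,-54.6,0,0,0,-1.184],[23.6,-54.6,0,0,0,-1.184],[23.6,-54.6,10,0,0,-1.184],[23.6,-54.6,20,0,0,-1.184],[23.6,-54.6,25,0,0,-1.184],[23.6,-54.6,25,0,0,-1.184],[23.6,-54.6,25,0,0,-1.184],[23.6,-54.6,25,0,0,-1.184],[23.6,-54.6,25,0,0,-1.184]]'
python3 -c "
from h import *
d=snap('top')
for c in blobs(d,(5,60,40),(25,255,255),(205,255,255,295),20)[:2]: print('hg',cv2.contourArea(c),rect(d,c,.055))
go([.519,.293,.030],-.7)"
```

```text
clock: 2.78
tool_pos: [0.5183, 0.2937, 0.0952]
eef_rot: [-2.232, -2.207, 0.009]
force: [-0.6, -0.7, 1.0]
opening: 0.0855
finger_force: 0.0
hg 985.5 [518.7 306.9 113.2  89.6 -87.3]
shift cm [-0.03  0.03  6.64] az 0.001 tilt 0.23 tcp [0.5189 0.2934 0.0964] q6 0.42
```

```bash
python3 -m inch '[[0,0,4,0,0,0],[0,0,6.4,0,0,0],[0,0,6.6,0,0,0],[0,0,6.6,0,0,0]]' && python3 -m inch '[[0,0,0,0,0,0],[0,0,0,0,0,0],[0,0,0,0,0,0],[0,0,0,0,0,0],[0,0,-1,0,0,0],[0,0,-4,0,0,0],[0,0,-9,0,0,0],[0,0,-14,0,0,0],[0,0,-19,0,0,0],[0,0,-20,0,0,0],[0,0,-20,0,0,0]]' -1 60
python3 -c "
from h import *
d=snap('top')
for c in blobs(d,(50,60,20),(95,255,255),(150,180,300,350))[:1]: print('green',cv2.contourArea(c),rect(d,c,.218))
go([.5557,-.0245,.21],84.9)"
```

```text
clock: 3.32
tool_pos: [0.5206, 0.2929, 0.0344]
eef_rot: [2.235, 2.206, 0.002]
force: [-0.3, 0.7, 0.5]
opening: 0.0853
finger_force: 0.0
clock: 4.7
tool_pos: [0.5192, 0.2935, 0.2327]
eef_rot: [-2.235, -2.208, 0.001]
force: [0.7, -0.0, -4.2]
opening: 0.0097
finger_force: 60.9
green 1559.5 [530.4 233.7 271.7  85.5 -73.9]
shift cm [-31.73   4.06   2.18] az -1.494 tilt 0.13 tcp [0.5189 0.2933 0.2316] q6 0.42
```

```bash
python3 -m inch '[[-6,0,0,0,0,0],[-12,0,0,0,0,0],[-18,2,0,0,0,-0.15],[-24,4,0,0,0,-0.4],[-31.7,4,0,0,0,-1.494],[-31.7,4,0,0,0,-1.494],[-31.7,4,0,0,0,-1.494],[-31.7,4,0,0,0,-1.494],[-31.7,4,0,0,0,-1.494],[-31.7,4,0,0,0,-1.494],[-31.7,4,0,0,0,-1.494],[-31.7,4,0,0,0,-1.494]]'
python3 -c "
from h import *
d=snap('top','g1.png')
go([.5557,-.0245,.21],84.9)
for z in (.206,.218):
  for c in blobs(d,(50,60,20),(95,255,255),(230,180,440,350))[:2]: print('green',cv2.contourArea(c),rect(d,c,z))
cv2.imwrite('pics/g1c.png',cv2.resize(d['color'][190:330,240:430,::-1],(760,560),interpolation=cv2.INTER_CUBIC))
"
```

```text
clock: 6.25
tool_pos: [0.5552, -0.0238, 0.2311]
eef_rot: [-0.14, -3.135, -0.0]
force: [0.2, 0.4, -3.6]
opening: 0.0098
finger_force: 60.9
shift cm [-0.05 -0.07  2.15] az -0.001 tilt 0.15 tcp [ 0.5553 -0.0238  0.2315] q6 -1.64
green 843.0 [565.1  83.5 141.8  49.3  82.6]
green 701.5 [ 545.  -130.4  143.2   45.3   84.7]
green 843.0 [563.1  82.9 140.6  48.8  82.6]
green 701.5 [ 543.2 -129.1  142.    44.9   84.7]
```

View pics/g1c.png

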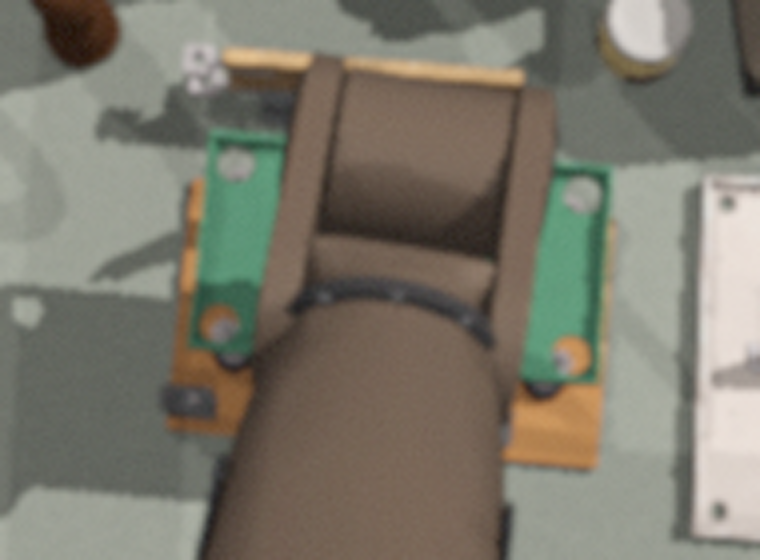

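The tray is over the stand, with holes at crop (237,164), (583,194), (219,322), (572,355). I'll compare their centre with the post centre.

```bash
python3 -c "
from h import *
d=dict(np.load('d0.npz'))
P=onz(d,np.array([[237,164],[583,194],[219,322],[572,355]])/4+[240,190],.199)*1000
v=(P[0]+P[2]-P[1]-P[3])[:2];print(P.mean(0).round(1),np.degrees(np.arctan2(v[1],v[0])).round(2)-90)
print(P.round(0).tolist())
"
python3 -m inch '[[0,-0.1,4,0,0,0],[0,-0.1,6,0,0,0],[0,-0.1,7,0,0,0],[0,-0.1,7.5,0,0,0],[0,-0.1,8,0,0,0],[0,-0.1,8.5,0,0,0]]'
```

```text
[553.9 -26.3 199. ] -4.969999999999999
[[615.0, 81.0, 199.0], [596.0, -143.0, 199.0], [512.0, 91.0, 199.0], [492.0, -134.0, 199.0]]
clock: 7.05
tool_pos: [0.5562, -0.0248, 0.1484]
eef_rot: [0.14, 3.137, -0.0]
force: [2.2, 0.4, -2.1]
opening: 0.0099
finger_force: 61.1
```

```bash
python3 -m inch '[[0,0,2,0,0,0],[0,0,4,0,0,0],[0,0,6,0,0,0],[0,0,7.5,0,0,0],[0,0,8.5,0,0,0],[0,0,9,0,0,0]]'
```

```text
clock: 7.8
tool_pos: [0.5561, -0.0249, 0.0578]
eef_rot: [0.139, 3.138, -0.0]
force: [2.3, 1.3, -2.8]
opening: 0.0097
finger_force: 61.1
```

```bash
python3 -m inch '[[0,0,0.4,0,0,0],[0,0,0.4,0,0,0]]'; python3 -m inch '[[0,0,0.2,0,0,0],[0,0,0.2,0,0,0]]'
```

```text
clock: 8.05
tool_pos: [0.5565, -0.0248, 0.0553]
eef_rot: [0.139, 3.136, -0.0]
force: [1.4, 2.0, 6.7]
opening: 0.01
finger_force: 62.4
clock: 8.3
tool_pos: [0.5566, -0.0249, 0.0552]
eef_rot: [0.139, 3.135, -0.001]
force: [-6.9, 4.2, 32.7]
opening: 0.0101
finger_force: 65.4
```

```bash
python3 -m inch '[[0,0,-0.3,0,0,0],[0,0,-0.3,0,0,0],[0,0,-0.3,0,0,0],[0,0,-0.3,0,0,0],[0,0,-5,0,0,0],[0,0,-11,0,0,0],[0,0,-17,0,0,0],[0,0,-20,0,0,0],[0,0,-20,0,0,0]]' 1
python3 -c "
from h import *
go([.559,-.448,.25])"
```

```text
clock: 9.43
tool_pos: [0.5563, -0.025, 0.254]
eef_rot: [0.139, 3.135, -0.001]
force: [-0.2, -0.0, -0.5]
opening: 0.0855
finger_force: 0.0
shift cm [ -4.01 -42.11   0.43] az 0.0 tilt 0.23 tcp [ 0.5563 -0.025   0.254 ] q6 -1.65
```

```bash
cat >> h.py <<'E'
def tins(d):
    for c in blobs(d,(0,0,150),(180,60,255),(466,240,520,330),100)[:3]:
        (x,y),r=cv2.minEnclosingCircle(c);print("tin",(round(x,1),round(y,1)),round(r,1),onz(d,[[x,y]],.072).round(4)[0])
E
python3 -c "
from h import *
d=snap('top');tins(d)
for c in blobs(d,(0,0,185),(180,40,255),(400,220,475,340))[:1]: print('white',rect(d,c,.018))
for c in blobs(d,(50,60,20),(95,255,255),(260,220,420,330),200)[:1]: print('green',rect(d,c,.04))
go([.559,-.448,.14],-5.1)"
```

```text
tin (492.5, 284.5) 51.8 [ 0.4911 -0.4515  0.072 ]
tin (469.0, 249.0) 9.5 [ 0.5908 -0.3907  0.072 ]
white [ 509.5 -310.9  259.3  136.4   88.5]
green [579.2  85.5 111.3  34.1  81.3]
shift cm [ -4.07 -42.12  11.23] az -1.571 tilt 0.06 tcp [ 0.5557 -0.0249  0.2522] q6 -1.65
```

```bash
python3 -m inch '[[-4,-42.2,0,0,0,1.571],[-4,-42.2,0,0,0,1.571],[-4,-42.2,0,0,0,1.571],[-4,-42.2,0,0,0,1.571],[-4,-42.2,0,0,0,1.571],[-4,-42.2,0,0,0,1.571],[-4,-42.2,0,0,0,1.571],[-4,-42.2,2,0,0,1.571],[-4,-42.2,8,0,0,1.571],[-4,-42.2,11,0,0,1.571],[-4,-42.2,11,0,0,1.571],[-4,-42.2,11,0,0,1.571]]'
python3 -c "
from h import *
d=snap('side','t1.png')
cv2.imwrite('pics/t1c.png',cv2.resize(d['color'][210:350,330:520,::-1],(760,560),interpolation=cv2.INTER_CUBIC))
p,M,s=tool();print(proj(d,[[.559,-.448,0],[.559,-.448,.072],p]))
go([.559,-.448,.027],-5.1)"
```

```text
clock: 10.98
tool_pos: [0.5584, -0.449, 0.1425]
eef_rot: [2.317, 2.12, -0.0]
force: [0.7, -0.5, 0.2]
opening: 0.0859
finger_force: 0.0
[[434.04395181 310.72590769]
 [436.49809641 289.03576395]
 [439.40586323 266.82122456]]
shift cm [ 0.13  0.02 11.62] az 0.0 tilt 0.1 tcp [ 0.5586 -0.4491  0.1432] q6 -0.68
```

View pics/t1c.png

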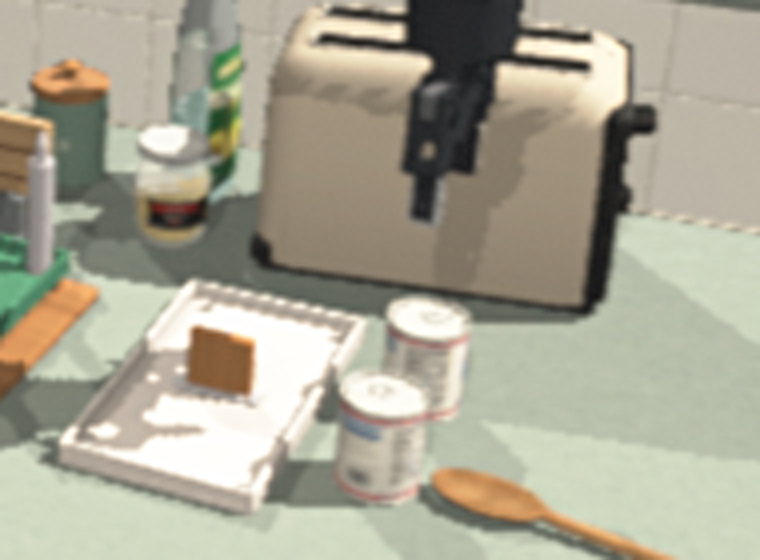

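Tin tops are at (437,289) and (426,309); the far tin projects as computed, so I'm grasping it.

```bash
python3 -m inch '[[0,0,6,0,0,0],[0,0,10,0,0,0],[0,0,11.6,0,0,0],[0,0,11.6,0,0,0],[0,0,11.6,0,0,0]]' && python3 -m inch '[[0,0,0,0,0,0],[0,0,0,0,0,0],[0,0,0,0,0,0],[0,0,-1,0,0,0],[0,0,-5,0,0,0],[0,0,-11,0,0,0],[0,0,-17,0,0,0],[0,0,-18,0,0,0],[0,0,-18,0,0,0]]' -1 30
python3 -c "
from h import *
S=np.array([.5563,-.0247]);a=np.radians(-5.1);X=np.array([np.cos(a),np.sin(a)]);Y=np.array([-X[1],X[0]])
print(S-.054*Y,S+.054*Y)
go([*(S-.054*Y),.21],-5.1)"
```

```text
clock: 11.65
tool_pos: [0.559, -0.4495, 0.0282]
eef_rot: [2.316, 2.118, 0.0]
force: [0.6, 0.0, 0.8]
opening: 0.0853
finger_force: 0.0
clock: 12.78
tool_pos: [0.5579, -0.4486, 0.2063]
eef_rot: [2.318, 2.12, -0.0]
force: [-0.5, -0.9, -2.0]
opening: 0.0564
finger_force: 32.9
[ 0.55149971 -0.07848622] [0.56110029 0.02908622]
shift cm [36.81 -3.93 -0.38] az 0.0 tilt 0.03 tcp [ 0.5579 -0.4486  0.2063] q6 -0.68
```

```bash
python3 -m inch '[[36.8,-3.9,0,0,0,0],[36.8,-3.9,0,0,0,0],[36.8,-3.9,0,0,0,0],[36.8,-3.9,0,0,0,0],[36.8,-3.9,0,0,0,0],[36.8,-3.9,0,0,0,0],[36.8,-3.9,0,0,0,0],[36.8,-3.9,0,0,0,0],[36.8,-3.9,6,0,0,0],[36.8,-3.9,11,0,0,0],[36.8,-3.9,13,0,0,0],[36.8,-3.9,14,0,0,0]]'; python3 -m inch '[[0,0,0.6,0,0,0],[0,0,0.8,0,0,0],[0,0,0.8,0,0,0]]'
```

```text
clock: 14.28
tool_pos: [0.5513, -0.0799, 0.0641]
eef_rot: [-2.318, -2.117, 0.003]
force: [1.0, 0.3, -1.0]
opening: 0.0564
finger_force: 32.9
clock: 14.65
tool_pos: [0.5523, -0.0789, 0.0585]
eef_rot: [2.317, 2.12, 0.001]
force: [-0.3, 0.2, -2.3]
opening: 0.0565
finger_force: 32.9
```

```bash
python3 -m inch '[[0,0,0.25,0,0,0],[0,0,0.25,0,0,0]]'; python3 -m inch '[[0,0,0,0,0,0],[0,0,0,0,0,0],[0,0,-2,0,0,0],[0,0,-8,0,0,0],[0,0,-14,0,0,0],[0,0,-18,0,0,0],[0,0,-18,0,0,0]]' 0.75
python3 -c "
from h import *
d=snap('top')
for c in blobs(d,(0,0,185),(180,45,255),(466,240,520,330),30)[:3]:
  (x,y),r=cv2.minEnclosingCircle(c);print('tin',(round(x,1),round(y,1)),round(r,1),onz(d,[[x,y]],.072).round(4)[0])
go([.446,-.443,.25],-5.1)"
```

```text
clock: 14.9
tool_pos: [0.552, -0.0787, 0.0556]
eef_rot: [2.318, 2.12, 0.0]
force: [0.6, 0.6, -1.3]
opening: 0.0567
finger_force: 32.9
clock: 15.78
tool_pos: [0.553, -0.0789, 0.2386]
eef_rot: [2.314, 2.117, 0.005]
force: [-0.6, -0.1, -0.3]
opening: 0.0746
finger_force: 0.0
tin (490.0, 300.0) 10.0 [ 0.4482 -0.4422  0.072 ]
shift cm [-37.23  -7.34  -1.35] az 0.0 tilt 0.14 tcp [ 0.5522 -0.0787  0.2365] q6 -0.17
```

```bash
python3 -m inch '[[-37.2,-7.2,0,0,0,0],[-37.2,-7.2,0,0,0,0],[-37.2,-7.2,0,0,0,0],[-37.2,-7.2,0,0,0,0],[-37.2,-7.2,0,0,0,0],[-37.2,-7.2,0,0,0,0],[-37.2,-7.2,4,0,0,0],[-37.2,-7.2,8,0,0,0],[-37.2,-7.2,13,0,0,0],[-37.2,-7.2,18,0,0,0],[-37.2,-7.2,20.9,0,0,0],[-37.2,-7.2,20.9,0,0,0]]' 1; python3 -m inch '[[0,0,0,0,0,0],[0,0,0,0,0,0],[0,0,0,0,0,0],[0,0,-1,0,0,0],[0,0,-5,0,0,0],[0,0,-11,0,0,0],[0,0,-17,0,0,0],[0,0,-18,0,0,0],[0,0,-18,0,0,0]]' -1 30
python3 -c "
from h import *
go([.5611,.0291,.21],-5.1)"
```

```text
clock: 17.32
tool_pos: [0.4459, -0.4414, 0.0231]
eef_rot: [-2.313, -2.116, -0.0]
force: [-0.0, -0.2, -0.0]
opening: 0.0855
finger_force: 0.0
clock: 18.45
tool_pos: [0.447, -0.4426, 0.2069]
eef_rot: [2.317, 2.12, -0.0]
force: [-1.0, 0.5, -2.6]
opening: 0.0569
finger_force: 33.2
shift cm [48.    7.17 -0.34] az 0.0 tilt 0.04 tcp [ 0.447  -0.4426  0.2069] q6 -0.8
```

```bash
python3 -m inch '[[48,7.2,0,0,0,0],[48,7.2,0,0,0,0],[48,7.2,0,0,0,0],[48,7.2,0,0,0,0],[48,7.2,0,0,0,0],[48,7.2,0,0,0,0],[48,7.2,0,0,0,0],[48,7.2,0,0,0,0],[48,7.2,0,0,0,0],[48,7.2,6,0,0,0],[48,7.2,12,0,0,0],[48,7.2,14,0,0,0]]'; python3 -m inch '[[0,0,0.6,0,0,0],[0,0,0.8,0,0,0],[0,0,0.8,0,0,0]]'
```

```text
clock: 19.95
tool_pos: [0.5589, 0.0281, 0.0618]
eef_rot: [-2.315, -2.116, 0.009]
force: [0.4, -0.3, -0.8]
opening: 0.0564
finger_force: 33.2
clock: 20.32
tool_pos: [0.5619, 0.0286, 0.0592]
eef_rot: [2.318, 2.12, 0.001]
force: [0.4, 0.8, -2.5]
opening: 0.0563
finger_force: 33.2
```

```bash
python3 -m inch '[[0,0,0.3,0,0,0],[0,0,0.3,0,0,0]]'; python3 -m inch '[[0,0,0,0,0,0],[0,0,0,0,0,0],[0,0,-2,0,0,0],[0,0,-8,0,0,0],[0,0,-14,0,0,0],[0,0,-18,0,0,0],[0,0,-24,0,0,0],[-10,-12,-24,0,0,0],[-10,-12,-24,0,0,0],[-10,-12,-24,0,0,0],[-10,-12,-24,0,0,0]]' 0.75
python3 -c "
from h import *
d=snap('top','s1.png')
go([.7032,-.0087,.25],-5.1)
cv2.imwrite('pics/s1c.png',cv2.resize(d['color'][185:325,240:430,::-1],(760,560),interpolation=cv2.INTER_CUBIC))
"
```

```text
clock: 20.58
tool_pos: [0.562, 0.0288, 0.056]
eef_rot: [2.317, 2.12, 0.001]
force: [0.9, -0.0, -0.1]
opening: 0.0563
finger_force: 33.4
clock: 21.95
tool_pos: [0.4319, -0.0608, 0.296]
eef_rot: [2.32, 2.117, 0.001]
force: [-0.6, 1.0, 0.2]
opening: 0.0746
finger_force: 0.0
shift cm [ 7.6  26.44  4.63] az -0.001 tilt 0.07 tcp [ 0.433  -0.0604  0.296 ] q6 -0.2
```

View pics/s1c.png

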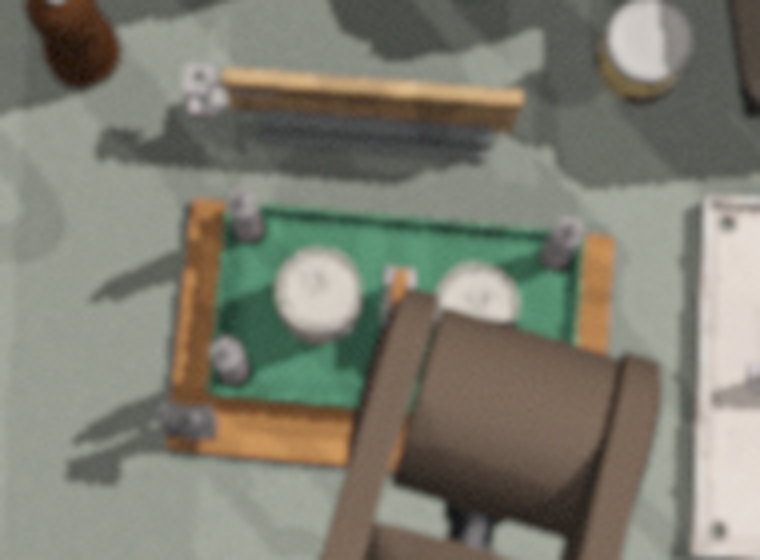

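Both tins stand in the green tray. The gate's top edge runs from crop (226,72) to (523,97), still in place.

```bash
python3 - <<'E'
from h import *
d=dict(np.load('d0.npz'))
for px in (np.array([[124,67],[485,93]])/4.8+[270,190], np.array([[225,73],[523,97]])/4+[240,185]):
    P=onz(d,px,.107);v=P[0]-P[1]
    print(P.round(4).tolist(),P.mean(0).round(4),np.hypot(*v[:2]).round(3),np.degrees(np.arctan2(v[1],v[0])).round(2)-90)
go([.7045,-.0087,.15],-4.8)
E
```

```text
[[0.7101, 0.096, 0.107], [0.6956, -0.1135, 0.107]] [ 0.7028 -0.0088  0.107 ] 0.21 -3.980000000000004
[[0.7122, 0.0949, 0.107], [0.6959, -0.1127, 0.107]] [ 0.704  -0.0089  0.107 ] 0.208 -4.480000000000004
shift cm [ 7.61 26.56 14.63] az -0.007 tilt 0.07 tcp [ 0.433  -0.0604  0.296 ] q6 -0.2
```

```bash
python3 -m inch '[[7.6,26.5,0,0,0,-0.014],[7.6,26.5,0,0,0,-0.014],[7.6,26.5,0,0,0,-0.014],[7.6,26.5,0,0,0,-0.014],[7.6,26.5,3,0,0,-0.014],[7.6,26.5,9,0,0,-0.014],[7.6,26.5,14.6,0,0,-0.014],[7.6,26.5,14.6,0,0,-0.014],[7.6,26.5,14.6,0,0,-0.014]]' 0
python3 -c "
from h import *
d=snap('side','p1.png')
cv2.imwrite('pics/p1c.png',cv2.resize(d['color'][190:310,230:390,::-1],(800,600),interpolation=cv2.INTER_CUBIC))
go([.7035,-.0087,.078],-4.3)"
```

```text
clock: 23.12
tool_pos: [0.7052, -0.0075, 0.1515]
eef_rot: [2.301, 2.136, 0.003]
force: [0.5, -0.2, 1.7]
opening: 0.0429
finger_force: 0.0
shift cm [-0.11 -0.2   7.42] az 0.0 tilt 0.23 tcp [ 0.7053 -0.0077  0.1522] q6 -0.03
```

View pics/p1c.png

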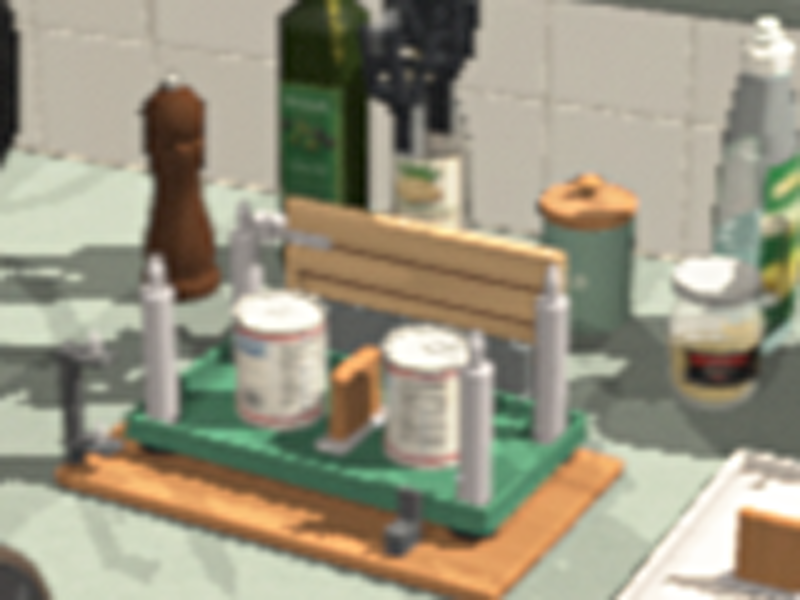

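The side view shows both tins upright, the green tray seated, and the fingers over the middle of the gate.

```bash
python3 -m inch '[[-0.1,-0.2,4,0,0,0],[-0.1,-0.2,6.5,0,0,0],[-0.1,-0.2,7.4,0,0,0],[-0.1,-0.2,7.4,0,0,0],[-0.1,-0.2,7.4,0,0,0]]'; python3 -m inch '[[0,0,0,0,0,0],[0,0,0,0,0,0],[0,0,0,0,0,0],[0,0,0,0,0,0],[0,0,-1,0,0,0],[0,0,-4,0,0,0],[0,0,-9,0,0,0],[0,0,-14,0,0,0],[0,0,-18,0,0,0],[0,0,-18,0,0,0],[0,0,-18,0,0,0]]' -1 70
python3 -c "
from h import *
go([.4354,-.0068,.258],-5.1)"
```

```text
clock: 23.8
tool_pos: [0.7027, -0.0089, 0.0773]
eef_rot: [2.302, 2.135, 0.003]
force: [0.5, 0.9, -0.2]
opening: 0.0428
finger_force: 0.0
clock: 25.18
tool_pos: [0.7011, -0.0087, 0.2543]
eef_rot: [-2.302, -2.136, 0.002]
force: [-0.8, -0.2, -3.5]
opening: 0.008
finger_force: 70.4
shift cm [ -1.8  -26.51  -0.31] az 0.014 tilt 0.13 tcp [ 0.7011 -0.0087  0.2543] q6 -0.03
```

```bash
python3 -m inch '[[-1.8,-26.5,0,0,0,0.014],[-1.8,-26.5,0,0,0,0.014],[-1.8,-26.5,0,0,0,0.014],[-1.8,-26.5,0,0,0,0.014],[-1.8,-26.5,0,0,0,0.014],[-1.8,-26.5,0,0,0,0.014],[-1.8,-26.5,0,0,0,0.014],[-1.8,-26.5,0,0,0,0.014]]'
python3 - <<'E'
from h import *
d=snap('top','k1.png')
c=cv2.resize(d['color'][210:330,250:410,::-1],(800,600),interpolation=cv2.INTER_CUBIC);cv2.imwrite('pics/k1c.png',c)
go([.4354,-.0068,.124],-5.1)
E
```

```text
clock: 26.18
tool_pos: [0.4371, -0.007, 0.255]
eef_rot: [-2.318, -2.12, 0.001]
force: [-0.3, -0.2, -3.0]
opening: 0.0087
finger_force: 70.4
shift cm [ 0.   -0.14 13.1 ] az 0.0 tilt 0.04 tcp [ 0.4369 -0.007   0.255 ] q6 -0.08
```

View pics/k1c.png

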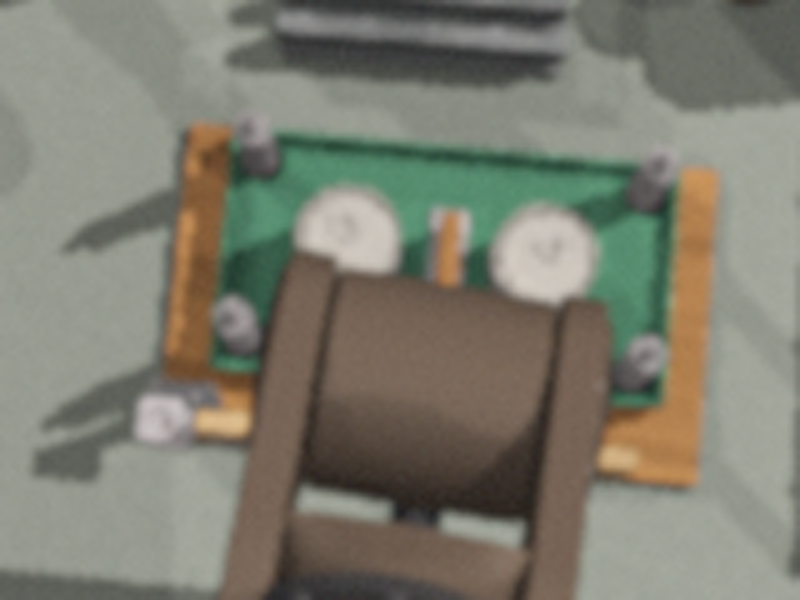

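Gate is held in front: eye hole at crop (165,418); upper hinge bracket just behind at (190,390).

```bash
python3 - <<'E'
from h import *
d=dict(np.load('d0.npz'))
print("eye", onz(d,[[165/5+250,418/5+210]],.2657).round(4))
print("bracket", onz(d,[[85/4.8+270,482/4.8+190]],.092).round(4))
print("gate ends",onz(d,[[220/5+250,420/5+210],[617/5+250,460/5+210]],.285).round(4))
S=np.array([.5563,-.0247]);a=np.radians(-5.1);X=np.array([np.cos(a),np.sin(a)]);Y=np.array([-X[1],X[0]])
for n,p in(("pintle",(-.095,.130)),("bracket pred",(-.095,.137)),("panel hung",(-.095,.007))): print(n,(S+p[0]*X+p[1]*Y).round(4))
p,M,s=tool();print("eye by tcp",(p[:2]+.123*np.array([M[0,0],M[1,0]])).round(4))
E
python3 -m inch '[[0,-0.1,4,0,0,0],[0,-0.1,8,0,0,0],[0,-0.1,11,0,0,0],[0,-0.1,13,0,0,0],[0,-0.1,13.1,0,0,0],[0,-0.1,13.1,0,0,0]]'
```

```text
eye [[0.4481 0.1142 0.2657]]
bracket [[0.4707 0.1155 0.092 ]]
gate ends [[ 0.4457  0.0866  0.285 ]
 [ 0.4276 -0.1011  0.285 ]]
pintle [0.4732 0.1132]
bracket pred [0.4739 0.1202]
panel hung [ 0.4623 -0.0093]
eye by tcp [0.4479 0.1156]
clock: 26.98
tool_pos: [0.4357, -0.0069, 0.1249]
eef_rot: [2.318, 2.12, 0.0]
force: [-0.2, 0.1, -2.6]
opening: 0.0085
finger_force: 70.3
```

```bash
python3 - <<'E'
from h import *
go([.4623,-.0093,.124],-5.1)
d=snap('side');u=snap('top')
print("proj lower pintle foot/tip, upper foot/tip",proj(d,[[.4732,.1132,.030],[.4732,.1132,.046],[.4732,.1132,.092],[.4732,.1132,.108]]).round(1).tolist())
p,M,s=tool();e=p[:2]+.123*M[:2,0]
print("eye low under, top; up",proj(d,[[*e,.058],[*e,.072],[*e,.120],[*e,.134]]).round(1).tolist())
A=cv2.resize(d['color'][225:285,225:305,::-1],(800,600),interpolation=cv2.INTER_CUBIC)
B=cv2.resize(u['color'][270:315,270:330,::-1],(400,300),interpolation=cv2.INTER_CUBIC)
A[:300,400:]=B
cv2.imwrite('pics/k2c.png',A)
print("top: pintle",proj(u,[[.4732,.1132,.108],[.4732,.1132,.092]]).round(1).tolist())
E
```

```text
shift cm [-0.01  2.67  0.09] az 0.0 tilt 0.03 tcp [ 0.4357 -0.0069  0.1249] q6 -0.08
proj lower pintle foot/tip, upper foot/tip [[250.1, 278.0], [249.8, 273.4], [249.1, 260.3], [248.8, 255.6]]
eye low under, top; up [[244.6, 273.5], [244.4, 269.5], [243.5, 255.4], [243.2, 251.3]]
top: pintle [[288.2, 289.0], [288.6, 289.5]]
```

View pics/k2c.png

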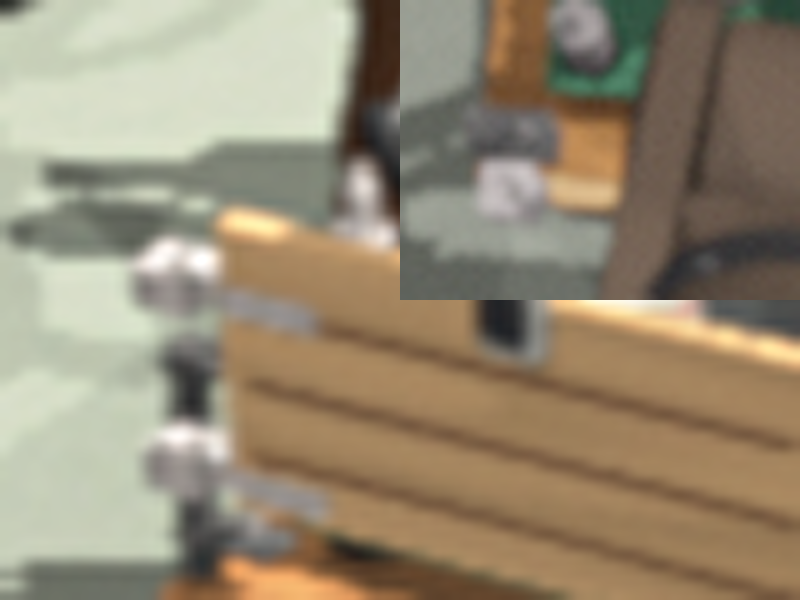

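The lower eye is at crop (188,460) as predicted, below the upper bracket and above the lower one. Sliding in to the hinge line.

```bash
python3 -m inch '[[-0.05,1,0.1,0,0,0],[-0.05,2,0.1,0,0,0],[-0.05,2.65,0.1,0,0,0],[-0.05,2.65,0.1,0,0,0],[-0.05,2.65,0.1,0,0,0],[-0.05,2.65,0.1,0,0,0]]'
python3 - <<'E'
from h import *
u=snap('top');d=snap('side')
go([.4623,-.0098,.124],-5.1)
A=cv2.resize(u['color'][265:310,265:325,::-1],(600,450),interpolation=cv2.INTER_CUBIC)
cv2.imwrite('pics/k3c.png',A)
p,M,s=tool();e=p[:2]+.123*M[:2,0]
print(proj(u,[[*e,.134],[.4732,.1132,.108]]),e)
E
```

```text
clock: 27.82
tool_pos: [0.4613, -0.0096, 0.1235]
eef_rot: [-2.318, -2.12, 0.0]
force: [-0.8, -0.3, -2.9]
opening: 0.0083
finger_force: 70.4
shift cm [-0.01  0.09 -0.05] az 0.0 tilt 0.01 tcp [ 0.4614 -0.0097  0.1235] q6 -0.08
[[287.6026333  288.41846194]
 [288.15456351 288.97752898]] [0.47237043 0.11284825]
```

View pics/k3c.png

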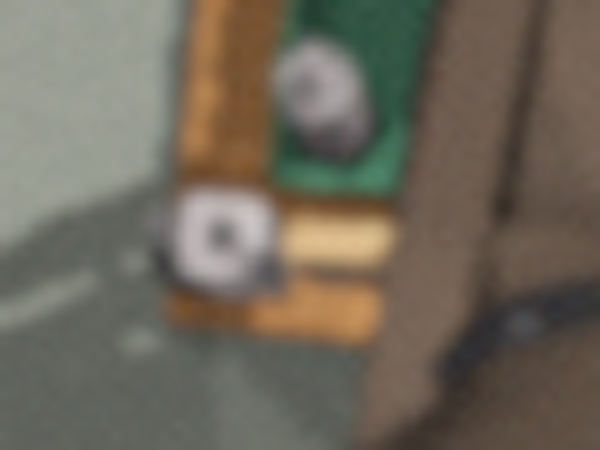

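The eye hole is at crop (222,234) and the bracket spans crop columns 155–285, so I need about 2 mm more towards -y. I'll shift and lower.

```bash
python3 -m inch '[[-0.2,0,0,0,0,0],[-0.2,0,0.5,0,0,0],[-0.2,0,0.9,0,0,0],[-0.2,0,1.2,0,0,0],[-0.2,0,1.2,0,0,0]]'; python3 -m inch '[[0,0,0.3,0,0,0],[0,0,0.3,0,0,0]]'
```

```text
clock: 28.55
tool_pos: [0.4613, -0.0116, 0.1112]
eef_rot: [-2.318, -2.12, 0.001]
force: [-0.7, -0.3, -2.4]
opening: 0.0082
finger_force: 70.4
clock: 28.8
tool_pos: [0.4614, -0.0116, 0.1083]
eef_rot: [-2.318, -2.12, 0.0]
force: [-0.6, 0.1, -3.1]
opening: 0.0082
finger_force: 70.4
```

```bash
python3 -m inch '[[0,0,0.3,0,0,0],[0,0,0.5,0,0,0],[0,0,0.5,0,0,0]]'; python3 -m inch '[[0,0,0.3,0,0,0],[0,0,0.6,0,0,0],[0,0,0.6,0,0,0]]'
```

```text
clock: 29.18
tool_pos: [0.4613, -0.0117, 0.1033]
eef_rot: [-2.318, -2.12, 0.0]
force: [-0.2, 0.5, -2.5]
opening: 0.0084
finger_force: 70.4
clock: 29.55
tool_pos: [0.4613, -0.0116, 0.0972]
eef_rot: [-2.318, -2.12, 0.001]
force: [0.2, 0.2, -1.7]
opening: 0.0083
finger_force: 70.4
```

```bash
python3 -m inch '[[0,0,0.15,0,0,0],[0,0,0.2,0,0,0],[0,0,0.2,0,0,0]]'; python3 -m inch '[[0,0,0.1,0,0,0],[0,0,0.1,0,0,0]]'
python3 - <<'E'
from h import *
d=snap('side')
cv2.imwrite('pics/k4c.png',cv2.resize(d['color'][215:305,225:345,::-1],(800,600),interpolation=cv2.INTER_CUBIC))
E
```

```text
clock: 29.92
tool_pos: [0.4614, -0.0117, 0.0955]
eef_rot: [2.318, 2.12, -0.0]
force: [0.2, -0.3, -2.9]
opening: 0.0084
finger_force: 70.4
clock: 30.18
tool_pos: [0.4614, -0.0116, 0.0944]
eef_rot: [2.318, 2.12, -0.0]
force: [-0.1, 0.1, -3.1]
opening: 0.0085
finger_force: 70.4
```

View pics/k4c.png

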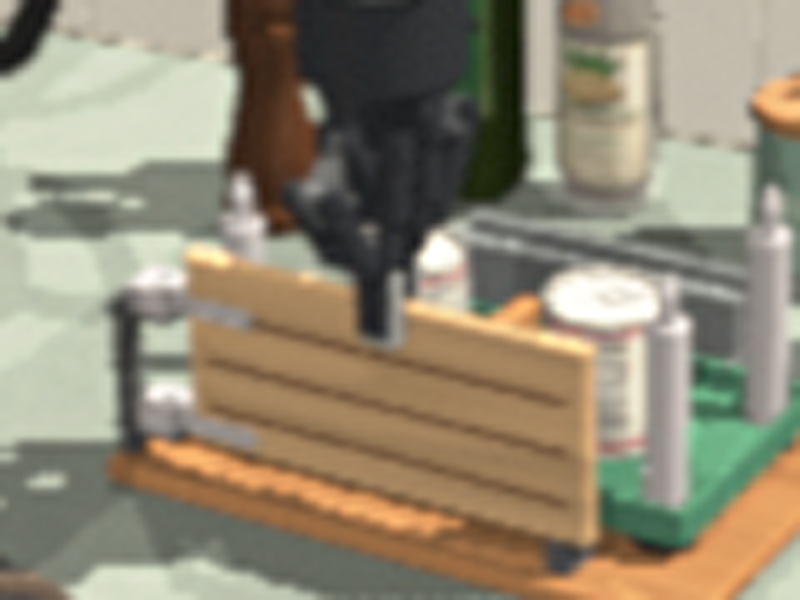

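The gate's eyes sit on the brackets at the left, and its free end is above the catch at (565,550).

```bash
python3 -m inch '[[0,0,0.1,0,0,0],[0,0,0.1,0,0,0]]'; python3 -m inch '[[0,0,0.1,0,0,0],[0,0,0.1,0,0,0]]'
```

```text
clock: 30.48
tool_pos: [0.4617, -0.0117, 0.0942]
eef_rot: [2.317, 2.12, 0.001]
force: [-2.0, 0.5, 10.4]
opening: 0.0082
finger_force: 72.2
clock: 30.72
tool_pos: [0.4619, -0.0117, 0.0942]
eef_rot: [2.316, 2.119, 0.002]
force: [-5.2, 0.1, 25.9]
opening: 0.0081
finger_force: 74.4
```

```bash
python3 -m inch '[[0,0,-0.2,0,0,0],[0,0,-0.2,0,0,0],[0,0,-0.2,0,0,0],[0,0,-3,0,0,0],[0,0,-9,0,0,0],[0,0,-15,0,0,0],[0,0,-20,0,0,0],[0,0,-20,0,0,0]]' -0.3
python3 - <<'E'
from h import *
d=snap('top')
for c in blobs(d,(0,0,185),(180,45,255),(395,215,480,345),100)[:2]: print('white',rect(d,c,.018))
for c in blobs(d,(5,60,40),(25,255,255),(420,255,460,300),20)[:2]: print("hw",rect(d,c,.055))
for c in blobs(d,(8,60,120),(25,255,255),(280,280,400,310),30)[:3]: print('gate',cv2.boundingRect(c),rect(d,c,.125))
go([.5095,-.3105,.3],178.5)
d=snap('side')
cv2.imwrite('pics/k5c.png',cv2.resize(d['color'][215:340,225:425,::-1],(800,500),interpolation=cv2.INTER_CUBIC))
E
```

```text
clock: 31.72
tool_pos: [0.4624, -0.0118, 0.2955]
eef_rot: [2.314, 2.117, 0.006]
force: [0.7, -0.1, -1.7]
opening: 0.0297
finger_force: 0.0
white [ 509.5 -310.8  259.2  136.3   88.5]
hw [ 5.091e+02 -3.099e+02  5.090e+01  1.410e+01  2.000e-01]
gate (361, 280, 31, 30) [ 4.581e+02 -1.227e+02  8.140e+01  7.710e+01  2.000e-01]
gate (293, 280, 18, 30) [457.3  76.4  77.1  45.4 -89.8]
shift cm [-29.34   7.43  -0.64] az -0.063 tilt 0.15 tcp [ 0.4616 -0.0117  0.2933] q6 -0.08
```

View pics/k5c.png

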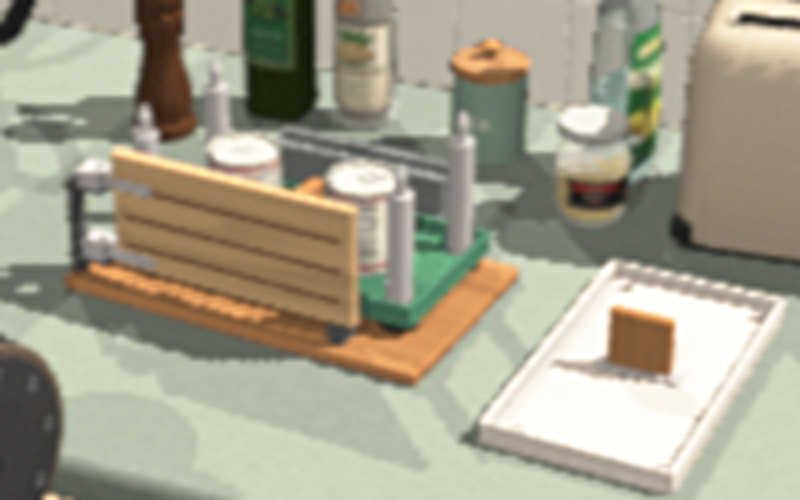

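The gate is hung and shut, tins are upright, and the white tray is unmoved with its handle at crop (642,340).

```bash
python3 -m inch '[[-29.3,7.4,0,0,0,-0.063],[-29.3,7.4,0,0,0,-0.063],[-29.3,7.4,0,0,0,-0.063],[-29.3,7.4,0,0,0,-0.063],[-29.3,7.4,0,0,0,-0.063],[-29.3,7.4,4,0,0,-0.063],[-29.3,7.4,10,0,0,-0.063],[-29.3,7.4,16,0,0,-0.063],[-29.3,7.4,19,0,0,-0.063],[-29.3,7.4,19,0,0,-0.063],[-29.3,7.4,19,0,0,-0.063],[-29.3,7.4,19,0,0,-0.063]]' 1
python3 -c "
from h import *
go([.5093,-.3105,.032],-1.5)"
```

```text
clock: 33.33
tool_pos: [0.5095, -0.3104, 0.1038]
eef_rot: [2.249, 2.191, 0.0]
force: [-0.4, -0.5, 0.3]
opening: 0.0855
finger_force: 0.0
shift cm [-0.   -0.03  7.18] az 0.0 tilt 0.12 tcp [ 0.5095 -0.3104  0.1038] q6 -0.63
```

```bash
python3 -m inch '[[0,0,4,0,0,0],[0,0,6.5,0,0,0],[0,0,7.2,0,0,0],[0,0,7.2,0,0,0],[0,0,7.2,0,0,0]]' && python3 -m inch '[[0,0,0,0,0,0],[0,0,0,0,0,0],[0,0,0,0,0,0],[0,0,0,0,0,0],[0,0,-1,0,0,0],[0,0,-4,0,0,0],[0,0,-9,0,0,0],[0,0,-14,0,0,0],[0,0,-19,0,0,0],[0,0,-20,0,0,0],[0,0,-20,0,0,0],[0,0,-20,0,0,0]]' -1 60
python3 -c "
from h import *
go([.5563,-.0257,.22],84.9)"
```

```text
clock: 33.95
tool_pos: [0.5096, -0.3105, 0.0318]
eef_rot: [2.249, 2.191, 0.0]
force: [1.2, -0.4, 0.4]
opening: 0.0851
finger_force: 0.0
clock: 35.45
tool_pos: [0.5084, -0.3096, 0.2286]
eef_rot: [-2.248, -2.19, 0.001]
force: [-0.1, 0.3, -4.3]
opening: 0.0102
finger_force: 60.3
shift cm [28.51  4.05  0.9 ] az -1.508 tilt 0.19 tcp [ 0.5084 -0.3096  0.2286] q6 -0.63
```

```bash
python3 -m inch '[[6,0,0,0,0,0],[12,2,0,0,0,-0.1],[18,4,0,0,0,-0.3],[28.5,4,0,0,0,-1.508],[28.5,4,0,0,0,-1.508],[28.5,4,0,0,0,-1.508],[28.5,4,0,0,0,-1.508],[28.5,4,0,0,0,-1.508],[28.5,4,0,0,0,-1.508],[28.5,4,0,0,0,-1.508],[28.5,4,0,0,0,-1.508],[28.5,4,0,0,0,-1.508]]'
python3 - <<'E'
from h import *
go([.556,-.026,.19],84.9)
d=snap('top')
cv2.imwrite('pics/w1c.png',cv2.resize(d['color'][195:325,255:415,::-1],(800,650),interpolation=cv2.INTER_CUBIC)[:600])
E
```

```text
clock: 36.95
tool_pos: [0.5563, -0.0262, 0.2297]
eef_rot: [-0.143, -3.137, -0.0]
force: [0.2, 0.3, -4.6]
opening: 0.0102
finger_force: 60.2
shift cm [0.02 0.02 3.97] az -0.002 tilt 0.08 tcp [ 0.5563 -0.0262  0.2297] q6 -1.65
```

View pics/w1c.png

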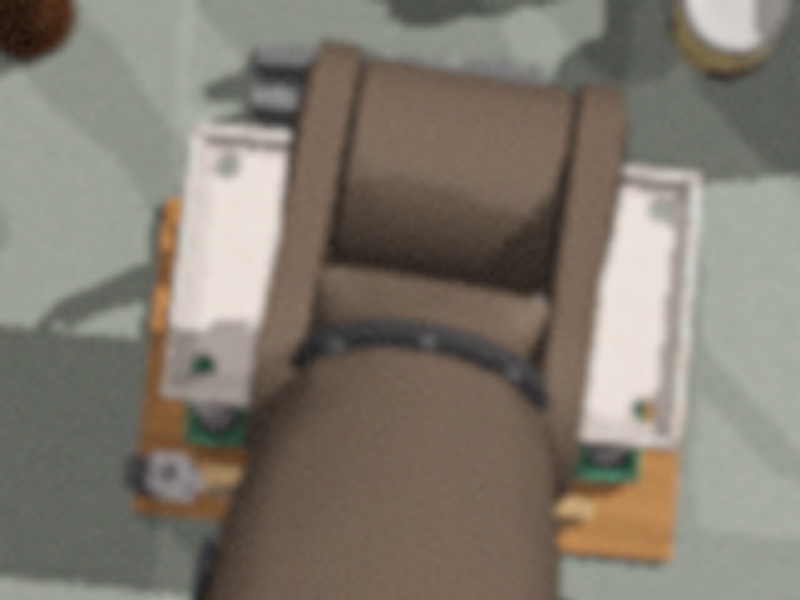

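Tray holes at crop (227,163), (661,208), (202,366), (644,410).

```bash
python3 -c "
from h import *
d=dict(np.load('d0.npz'))
P=onz(d,np.array([[227,163],[661,208],[202,366],[644,410]])/5+[255,195],.204)*1000
v=(P[0]+P[2]-P[1]-P[3])[:2];w=(P[0]+P[1]-P[2]-P[3])[:2]
print(P.mean(0).round(1),np.degrees(np.arctan2(v[1],v[0])).round(2)-90,np.degrees(np.arctan2(w[1],w[0])).round(2),np.hypot(*v)/2)
"
```

```text
[559.2 -28.7 204. ] -5.6299999999999955 -5.92 224.971110646103
```

```bash
python3 -c "
from h import *
d=dict(np.load('d0.npz'))
P=onz(d,np.array([[120,85],[313,97],[106,503],[305,517]])/5.4545+[400,225],.006)*1000
print(P.mean(0).round(1)); v=(P[0]+P[1]-P[2]-P[3])[:2];print(np.degrees(np.arctan2(v[1],v[0])))
c=blobs(d,(0,0,150),(180,60,255),(405,225,466,335))[0];print(rect(d,c,.018))
P=onz(d,np.array([[137,415],[521,286],[136,418],[510,454]]),.022)
"
```

```text
[ 511.3 -316.4    6. ]
-3.5214059195455714
[ 511.7 -304.9  316.9  176.3   88.7]
```

```bash
cat >> h.py <<'E'
def holes(d,px,z):
    "centroid of the non-white spot nearest each expected pixel; upscaled"
    Q=[]
    for x,y in px:
        x0,y0=int(x)-5,int(y)-5
        w=cv2.resize(d["color"][y0:y0+11,x0:x0+11].astype(np.float32),None,fx=8,fy=8,interpolation=cv2.INTER_CUBIC).min(2)
        k=np.exp(-(((np.mgrid[:88,:88]-44)/26.)**2).sum(0)**2)
        k*=np.clip(np.percentile(w,70)-12-w,0,None)
        yy,xx=np.mgrid[:88,:88];Q.append([x0-.5+.0625+(xx*k).sum()/k.sum()/8,y0-.5+.0625+(yy*k).sum()/k.sum()/8])
    Q=np.array(Q);P=onz(d,Q,z)*1000
    v=(P[0]+P[2]-P[1]-P[3])[:2];w=(P[0]+P[1]-P[2]-P[3])[:2]
    print(Q.round(1).tolist(),"c",P.mean(0).round(1),"yaw",np.degrees(np.arctan2(v[1],v[0])).round(2)-90,np.degrees(np.arctan2(w[1],w[0])).round(2),"sides",(np.hypot(*v)/2).round(1),(np.hypot(*w)/2).round(1))
E
python3 -c "
from h import *
d=snap('top');go([.556,-.026,.19],84.9)
holes(d,np.array([[227,163],[661,208],[202,366],[644,410]])/5+[255,195],.201)
d0=dict(np.load('d0.npz'))
holes(d0,np.array([[120,85],[313,97],[106,503],[305,517]])[[1,3,0,2]]/5.4545+[400,225],.003)
"
```

```text
shift cm [0.04 0.02 4.01] az -0.001 tilt 0.04 tcp [ 0.5564 -0.0262  0.2301] q6 -1.65
[[300.1, 226.9], [387.9, 235.4], [294.9, 267.8], [383.7, 276.9]] c [561.2 -28.6 201. ] yaw -5.530000000000001 -6.5 sides 227.4 107.4
[[458.0, 242.0], [455.9, 319.4], [421.6, 239.7], [419.1, 317.3]] c [ 513.1 -317.     3. ] yaw -93.72 -93.24 sides 226.7 106.5
```

```bash
python3 -m inch '[[0.5,0.14,1,0,0,-0.01],[0.5,0.14,3,0,0,-0.01],[0.5,0.14,4,0,0,-0.01],[0.5,0.14,4.8,0,0,-0.01],[0.5,0.14,5.2,0,0,-0.01],[0.5,0.14,5.2,0,0,-0.01]]'; python3 -m inch '[[0,0,0.4,0,0,0],[0,0,0.4,0,0,0]]'
```

```text
clock: 37.8
tool_pos: [0.5517, -0.0244, 0.1785]
eef_rot: [0.124, 3.139, -0.0]
force: [0.1, -0.3, -3.4]
opening: 0.01
finger_force: 60.1
clock: 38.05
tool_pos: [0.5515, -0.0244, 0.1744]
eef_rot: [-0.124, -3.139, 0.0]
force: [0.5, 0.1, -3.7]
opening: 0.0099
finger_force: 60.2
```

```bash
python3 -m inch '[[0,0,0.3,0,0,0],[0,0,0.3,0,0,0]]'; python3 -m inch '[[0,0,0.3,0,0,0],[0,0,0.3,0,0,0]]'
```

```text
clock: 38.3
tool_pos: [0.5515, -0.0244, 0.1713]
eef_rot: [-0.124, -3.139, 0.0]
force: [-0.0, 0.9, -3.1]
opening: 0.0102
finger_force: 60.2
clock: 38.55
tool_pos: [0.5517, -0.0244, 0.1684]
eef_rot: [0.124, 3.139, -0.0]
force: [0.5, 0.8, -3.8]
opening: 0.0099
finger_force: 60.2
```

```bash
python3 -c "
from h import *
d=snap('top')
p=proj(d,[[.6,.08,.15]]);go([.556,-.026,.157],84.9)
X=np.array([.996,-.089]);Y=np.array([.089,.996]);S=np.array([.5552,-.027])
px=proj(d,[[*(S+a*X+b*Y),.15] for a,b in((.052,.112),(.052,-.112),(-.052,.112),(-.052,-.112))]);print(px.round(1).tolist())
holes(d,px,.144)"
```

```text
shift cm [-0.44 -0.13  1.14] az 0.01 tilt 0.02 tcp [ 0.5517 -0.0243  0.1684] q6 -1.66
[[300.4, 233.9], [383.9, 241.5], [296.4, 272.4], [381.0, 280.2]]
[[300.1, 233.4], [383.7, 241.3], [295.7, 272.7], [381.2, 280.6]] c [556.1 -26.4 144. ] yaw -5.180000000000007 -5.06 sides 226.3 106.4
```

```bash
python3 -m inch '[[0,0,0.3,0,0,0],[0,0,0.3,0,0,0]]'; python3 -m inch '[[0,0,0.3,0,0,0],[0,0,0.6,0,0,0],[0,0,0.6,0,0,0]]'
```

```text
clock: 38.85
tool_pos: [0.552, -0.0243, 0.1654]
eef_rot: [0.124, 3.138, 0.0]
force: [3.2, 0.4, -4.8]
opening: 0.01
finger_force: 60.1
clock: 39.22
tool_pos: [0.5519, -0.0243, 0.1592]
eef_rot: [0.124, 3.139, 0.0]
force: [5.7, 1.7, -5.1]
opening: 0.0102
finger_force: 60.1
```

```bash
python3 -m inch '[[-0.1,0,0,0,0,0],[-0.1,0,0.2,0,0,0],[-0.1,0,0.2,0,0,0]]'; python3 -m inch '[[0,0,0.2,0,0,0],[0,0,0.2,0,0,0]]'
```

```text
clock: 39.6
tool_pos: [0.5523, -0.0245, 0.1572]
eef_rot: [-0.124, -3.138, 0.0]
force: [2.5, 1.8, -5.1]
opening: 0.0099
finger_force: 60.1
clock: 39.85
tool_pos: [0.5524, -0.0245, 0.1552]
eef_rot: [-0.124, -3.139, 0.0]
force: [1.7, 0.7, -5.5]
opening: 0.0099
finger_force: 60.1
```

```bash
python3 -m inch '[[0,0,0.15,0,0,0],[0,0,0.15,0,0,0]]'; python3 -m inch '[[0,0,0.15,0,0,0],[0,0,0.15,0,0,0]]'
```

```text
clock: 40.1
tool_pos: [0.5526, -0.0244, 0.1548]
eef_rot: [0.124, 3.139, -0.0]
force: [-0.9, 3.6, 5.7]
opening: 0.01
finger_force: 61.5
clock: 40.35
tool_pos: [0.5527, -0.0244, 0.1547]
eef_rot: [0.123, 3.137, -0.001]
force: [-6.9, 3.4, 22.2]
opening: 0.0103
finger_force: 63.5
```

```bash
python3 -m inch '[[0,0,-0.3,0,0,0],[0,0,-0.3,0,0,0],[0,0,-0.3,0,0,0],[0,0,-0.3,0,0,0],[0,0,-5,0,0,0],[0,0,-11,0,0,0],[0,0,-16,0,0,0],[-6,-6,-16,0,0,0],[-12,-12,-16,0,0,0],[-12,-12,-16,0,0,0],[-12,-12,-16,0,0,0]]' 1
python3 - <<'E'
from h import *
d=snap('top','w2.png')
for c in blobs(d,(0,0,185),(180,45,255),(265,205,410,305),100)[:2]: print('white',cv2.boundingRect(c),rect(d,c,.142))
for lo,hi in(((0,130,90),(8,255,255)),((172,130,90),(180,255,255))):
  for c in blobs(d,lo,hi,(0,150,640,370),50)[:5]: print('jar',cv2.boundingRect(c),rect(d,c,.106))
s=snap('side','w2s.png')
for c in blobs(s,(0,150,120),(8,255,255),(0,150,640,400),25)[:6]: print('side red',cv2.boundingRect(c))
print(proj(s,[[.558,.4366,.106]]))
go([.5582,.4366,.3],90)
E
```

```text
clock: 41.72
tool_pos: [0.6637, -0.1559, 0.3107]
eef_rot: [-0.127, -3.137, -0.0]
force: [-0.2, -0.1, -0.4]
opening: 0.0855
finger_force: 0.0
white (291, 227, 69, 57) [560.   16.9 176.4 141.6  -5.4]
jar (163, 250, 17, 15) [5.595e+02 4.355e+02 4.440e+01 3.870e+01 2.000e-01]
[[179.92122104 230.27756533]]
shift cm [15.07 58.    1.22] az -0.079 tilt 0.08 tcp [ 0.6625 -0.1535  0.3117] q6 -1.82
```

```bash
python3 - <<'E'
from h import *
d=dict(np.load('d0.npz'));s=snap('side')
for z in(.1,.2,.3,.4,.5,.6):
    for q in([195,208],[205,226],[175,160]):
        P=onz(d,[q],z);print(z,q,P.round(3)[0],proj(s,P).round(0)[0])
h=cv2.cvtColor(s["color"],cv2.COLOR_RGB2HSV)
for c in blobs(s,(30,90,40),(60,255,255),(150,60,420,300),20)[:6]: print(cv2.boundingRect(c))
go([.505,.436,.26],-5.1)
E
```

```text
0.1 [195, 208] [0.699 0.378 0.1  ] [217. 220.]
0.1 [205, 226] [0.648 0.348 0.1  ] [216. 227.]
0.1 [175, 160] [0.839 0.442 0.1  ] [223. 206.]
0.2 [195, 208] [0.675 0.353 0.2  ] [217. 197.]
0.2 [205, 226] [0.627 0.325 0.2  ] [216. 203.]
0.2 [175, 160] [0.805 0.412 0.2  ] [223. 185.]
0.3 [195, 208] [0.65  0.327 0.3  ] [217. 172.]
0.3 [205, 226] [0.606 0.301 0.3  ] [216. 177.]
0.3 [175, 160] [0.771 0.382 0.3  ] [223. 162.]
0.4 [195, 208] [0.626 0.302 0.4  ] [217. 145.]
0.4 [205, 226] [0.585 0.278 0.4  ] [216. 149.]
0.4 [175, 160] [0.737 0.353 0.4  ] [222. 137.]
0.5 [195, 208] [0.601 0.277 0.5  ] [217. 116.]
0.5 [205, 226] [0.564 0.255 0.5  ] [216. 119.]
0.5 [175, 160] [0.703 0.323 0.5  ] [222. 110.]
0.6 [195, 208] [0.577 0.251 0.6  ] [217.  84.]
0.6 [205, 226] [0.543 0.232 0.6  ] [216.  85.]
0.6 [175, 160] [0.669 0.293 0.6  ] [222.  79.]
(245, 102, 98, 70)
(287, 184, 16, 47)
(208, 166, 34, 17)
(395, 158, 16, 8)
(413, 60, 7, 32)
(287, 212, 7, 9)
shift cm [20.31 57.48  5.25] az -1.56 tilt 0.04 tcp [ 0.6624 -0.153   0.3122] q6 -1.82
```

```bash
python3 -m inch '[[21.4,13.6,0,0,0,0],[21.4,13.6,0,0,0,0],[21.4,13.6,0,0,0,0.4],[21.4,13.6,0,0,0,0.6],[25,57.1,0,0,0,1.58],[25,57.1,0,0,0,1.58],[25,57.1,0,0,0,1.58],[25,57.1,0,0,0,1.58],[25,57.1,0,0,0,1.58],[25,57.1,0,0,0,1.58],[25,57.1,0,0,0,1.58],[25,57.1,0,0,0,1.58]]'
python3 - <<'E'
from h import *
d=snap('top')
for c in blobs(d,(0,120,80),(8,255,255),(140,235,200,290),30)[:3]: print('jar',cv2.boundingRect(c),cv2.contourArea(c),rect(d,c,.106))
go([.559,.436,.19],-5.1)
E
```

```text
clock: 43.38
tool_pos: [0.4566, 0.438, 0.313]
eef_rot: [2.318, 2.121, 0.001]
force: [0.5, -0.3, 0.2]
opening: 0.0856
finger_force: 0.0
jar (163, 250, 17, 16) 195.0 [5.581e+02 4.354e+02 4.450e+01 4.140e+01 2.000e-01]
shift cm [ 0.29 10.3  12.23] az 0.002 tilt 0.1 tcp [0.4561 0.4418 0.3124] q6 0.75
```

```bash
python3 -m inch '[[0.3,5,6,0,0,0],[0.3,10.3,10,0,0,0],[0.3,10.3,14,0,0,0],[0.3,10.3,15,0,0,0],[0.3,10.3,15,0,0,0],[0.3,10.3,15,0,0,0]]'
python3 - <<'E'
from h import *
go([.5585,.436,.050],-5.1)
d=snap('side')
for c in blobs(d,(0,110,80),(10,255,255),(150,200,210,280),15)[:3]: print('jar',cv2.boundingRect(c),cv2.contourArea(c))
print(proj(d,[[.5585,.436,.106],[.5585,.436,.05]]))
E
```

```text
clock: 44.18
tool_pos: [0.5611, 0.4302, 0.1654]
eef_rot: [2.315, 2.122, 0.006]
force: [0.0, -0.6, 0.8]
opening: 0.0856
finger_force: 0.0
shift cm [ 0.53 -0.35 11.54] az 0.002 tilt 0.21 tcp [0.5611 0.4302 0.1654] q6 0.65
jar (174, 228, 13, 10) 97.0
[[180.15202745 230.25246184]
 [181.9120592  244.95673832]]
```

```bash
python3 -m inch '[[0.45,-0.25,2,0,0,0],[0.45,-0.25,6,0,0,0],[0.45,-0.25,10,0,0,0],[0.45,-0.25,11.5,0,0,0],[0.45,-0.25,11.5,0,0,0],[0.45,-0.25,11.5,0,0,0]]'; python3 -m inch '[[0,0,0,0,0,0],[0,0,0,0,0,0],[0,0,0,0,0,0],[0,0,-1,0,0,0]]' -1 30
python3 - <<'E'
from h import *
S=np.array([.5558,-.0262]);X=np.array([.996,-.089]);Y=np.array([.089,.996])
go([.46,.436,.31],-5.1)
for y in(.056,-.056): go([*(S+y*Y),.31],-5.1);print((S+y*Y).round(4))
E
```

```text
clock: 44.98
tool_pos: [0.5599, 0.4345, 0.049]
eef_rot: [2.317, 2.121, 0.003]
force: [0.7, -0.9, 1.1]
opening: 0.0852
finger_force: 0.0
clock: 45.48
tool_pos: [0.5589, 0.4337, 0.0572]
eef_rot: [-2.317, -2.121, 0.002]
force: [-0.1, -0.8, -1.7]
opening: 0.0439
finger_force: 30.7
shift cm [ -0.67  -9.9  -25.27] az 0.001 tilt 0.09 tcp [0.5589 0.4337 0.0572] q6 0.65
shift cm [-40.27   3.71 -25.25] az 0.001 tilt 0.09 tcp [0.5589 0.4337 0.0572] q6 0.65
[0.5608 0.0296]
shift cm [-51.47   3.7  -25.24] az 0.001 tilt 0.09 tcp [0.5589 0.4337 0.0572] q6 0.65
[ 0.5508 -0.082 ]
```

```bash
python3 -m inch '[[0,0,-6,0,0,0],[0,-2,-11,0,0,0],[-0.5,-6,-16,0,0,0],[-0.7,-10,-20,0,0,0],[-6,-10,-22,0,0,0],[-12,-9,-22,0,0,0],[-18,-8,-22,0,0,0],[-24,-7,-22,0,0,0],[-30,-4,-22,0,0,0],[-36,0,-22,0,0,0],[-40.3,3.7,-22,0,0,0],[-40.3,3.7,-22,0,0,0]]'
python3 -m inch '[[0,0,0,0,0,0],[0,0,0,0,0,0]]'
python3 - <<'E'
from h import *
go([.5608,.0296,.185],-5.1)
E
```

```text
clock: 46.98
tool_pos: [0.5619, 0.0262, 0.2775]
eef_rot: [2.321, 2.117, -0.0]
force: [-0.7, 0.5, -1.3]
opening: 0.044
finger_force: 31.2
clock: 47.22
tool_pos: [0.56, 0.0305, 0.2777]
eef_rot: [-2.316, -2.123, -0.0]
force: [-0.4, 0.9, -0.5]
opening: 0.0442
finger_force: 31.2
shift cm [-0.08  0.09  9.27] az 0.002 tilt 0.01 tcp [0.56   0.0305 0.2777] q6 0.02
```

```bash
python3 -m inch '[[0,0,4,0,0,0],[0,0,7.5,0,0,0],[0,0,9,0,0,0],[0,0,9.3,0,0,0],[0,0,9.3,0,0,0]]'; python3 -m inch '[[0,0,0.3,0,0,0],[0,0,0.3,0,0,0]]'; python3 -m inch '[[0,0,0.2,0,0,0],[0,0,0.2,0,0,0]]'
```

```text
clock: 47.85
tool_pos: [0.5611, 0.0296, 0.1855]
eef_rot: [2.316, 2.121, 0.001]
force: [-0.0, -0.5, -0.5]
opening: 0.0438
finger_force: 31.2
clock: 48.1
tool_pos: [0.5608, 0.0293, 0.1818]
eef_rot: [2.317, 2.121, 0.001]
force: [-0.7, -0.2, -1.2]
opening: 0.0436
finger_force: 31.2
clock: 48.35
tool_pos: [0.5607, 0.0293, 0.1794]
eef_rot: [-2.317, -2.121, 0.0]
force: [-0.6, -0.1, -1.3]
opening: 0.0438
finger_force: 31.2
```

```bash
python3 -m inch '[[0,0,0.1,0,0,0],[0,0,0.1,0,0,0]]'; python3 -m inch '[[0,0,0.1,0,0,0],[0,0,0.1,0,0,0]]'
```

```text
clock: 48.6
tool_pos: [0.5607, 0.0293, 0.1784]
eef_rot: [-2.317, -2.122, 0.0]
force: [-0.4, -0.4, -1.0]
opening: 0.0438
finger_force: 31.2
clock: 48.85
tool_pos: [0.5609, 0.0293, 0.1782]
eef_rot: [2.316, 2.121, 0.001]
force: [-1.4, -0.4, 5.6]
opening: 0.0437
finger_force: 31.6
```

```bash
python3 -m inch '[[0,0,0,0,0,0],[0,0,0,0,0,0],[0,0,0,0,0,0],[0,0,-6,0,0,0],[0,0,-12,0,0,0],[0,0,-15,0,0,0],[-10,-5,-15,0,0,0],[-16,-5,-15,0,0,0],[-22,-5,-15,0,0,0],[-28,-5,-15,0,0,0],[-32,-5,-15,0,0,0],[-32,-5,-15,0,0,0]]' 0.6
python3 - <<'E'
from h import *
d=snap('top','z.png');s=snap('side','zs.png')
for n,i in(("top",d),("side",s)):
  for c in blobs(i,(0,110,80),(10,255,255),(0,120,640,400),25)[:8]: print(n,'red',cv2.boundingRect(c),cv2.contourArea(c))
c=blobs(d,(0,120,80),(8,255,255),(260,190,420,320),30)
if c: print('jar top',rect(d,c[0],.236))
for c in blobs(d,(0,0,170),(180,50,255),(265,205,410,305),100)[:2]: print('white',cv2.boundingRect(c),rect(d,c,.142))
X=np.array([.996,-.089]);Y=np.array([.089,.996]);S=np.array([.5555,-.0265])
holes(d,proj(d,[[*(S+a*X+b*Y),.13] for a,b in((.052,.112),(.052,-.112),(-.052,.112),(-.052,-.112))]),.134)
for c in blobs(d,(8,60,140),(25,200,255),(280,278,400,300),30)[:3]: print('gate',cv2.boundingRect(c),rect(d,c,.125))
print(proj(s,[[.5608,.0293,.236],[.5608,.0293,.13]]))
E
```

```text
clock: 50.35
tool_pos: [0.4819, -0.2881, 0.327]
eef_rot: [-2.32, -2.117, 0.001]
force: [-0.2, 0.6, 0.0]
opening: 0.0685
finger_force: 0.0
top red (309, 242, 16, 17) 205.5
side red (277, 209, 15, 11) 120.0
jar top [559.4  35.1  40.5  37.5 -89.8]
white (289, 227, 121, 62) [555.1 -52.2 317.9 154.1  -2.6]
[[299.8, 235.0], [382.6, 242.2], [295.6, 272.4], [380.3, 280.7]] c [556.  -25.1 134. ] yaw -5.090000000000003 -4.83 sides 225.7 103.5
gate (294, 278, 98, 22) [ 4.737e+02 -3.350e+01  2.599e+02  5.610e+01  2.000e-01]
[[284.75233109 211.27039494]
 [285.59279592 242.81807727]]
```

```bash
python3 - <<'E'
from h import *
s=cv2.imread('pics/zs.png');a=cv2.resize(s[215:340,225:425],(800,500),interpolation=cv2.INTER_CUBIC);b=cv2.imread('pics/k5c.png')
df=cv2.absdiff(a,b).max(2)
for y in range(100,400,25): print(y,[int(df[y:y+25,x:x+25].mean()) for x in range(75,525,25)])
p=cv2.imread('pics/w2s.png')
print("mill/mustard diffs",[int(df[y0:y1,x0:x1].mean()) for y0,y1,x0,x1 in((0,130,140,195),(110,215,560,635))])
E
```

```text
100 [2, 30, 46, 113, 113, 52, 67, 165, 147, 125, 138, 133, 80, 51, 39, 52, 61, 7]
125 [6, 20, 29, 65, 83, 71, 56, 31, 76, 125, 131, 121, 128, 126, 106, 74, 76, 5]
150 [14, 15, 20, 19, 5, 27, 62, 61, 84, 120, 96, 84, 99, 118, 125, 48, 2, 2]
175 [13, 14, 20, 17, 3, 3, 6, 33, 38, 74, 54, 66, 42, 98, 55, 13, 7, 5]
200 [22, 14, 19, 15, 3, 2, 2, 2, 4, 6, 6, 18, 38, 15, 11, 13, 12, 8]
225 [49, 53, 19, 13, 2, 2, 2, 2, 2, 2, 2, 7, 20, 5, 9, 11, 3, 4]
250 [24, 42, 25, 11, 2, 2, 2, 2, 2, 2, 2, 3, 3, 3, 3, 4, 3, 3]
275 [18, 37, 62, 61, 50, 25, 5, 3, 2, 2, 2, 3, 2, 4, 6, 4, 3, 3]
300 [15, 15, 15, 3, 9, 42, 64, 42, 5, 3, 2, 2, 1, 2, 3, 3, 3, 4]
325 [27, 28, 24, 9, 3, 2, 2, 3, 9, 10, 3, 3, 2, 3, 3, 4, 5, 3]
350 [79, 81, 76, 70, 52, 16, 3, 3, 3, 3, 3, 3, 9, 7, 3, 15, 21, 15]
375 [87, 36, 13, 4, 4, 4, 3, 3, 3, 3, 3, 3, 7, 6, 4, 20, 20, 48]
mill/mustard diffs [55, 2]
```

```bash
python3 -m inch '[[-10,-4,-5,0,0,0],[-16,-4,-8,0,0,0],[-16,-4,-8,0,0,0],[-16,-4,-8,0,0,0],[-16,-4,-8,0,0,0]]'; python3 - <<'E'
from h import *
t=snap('top')['color'];d0=dict(np.load('d0.npz'))['color']
df=cv2.absdiff(t,d0).max(2)
print("top mill, mustard",df[172:212,243:275].mean(),df[182:212,390:414].mean())
s=snap('side','zs2.png')['color'][:,:,::-1];k=cv2.imread('pics/side0.png')
a=cv2.resize(np.ascontiguousarray(s[215:340,225:425]),(800,500),interpolation=cv2.INTER_CUBIC);df=cv2.absdiff(a,cv2.imread('pics/k5c.png')).max(2)
for y in range(0,200,25): print(y,[int(df[y:y+25,x:x+25].mean()) for x in range(0,300,25)])
E
```

```text
clock: 51.08
tool_pos: [0.4295, -0.4393, 0.4071]
eef_rot: [-2.315, -2.122, -0.001]
force: [0.5, 0.1, 0.3]
opening: 0.0685
finger_force: 0.0
top mill, mustard 2.9828125 8.05
0 [44, 3, 2, 3, 3, 4, 6, 2, 84, 107, 79, 8]
25 [33, 3, 3, 3, 3, 3, 4, 2, 36, 64, 99, 9]
50 [52, 3, 3, 3, 3, 4, 10, 37, 62, 72, 115, 57]
75 [16, 3, 3, 3, 3, 17, 123, 144, 71, 74, 174, 152]
100 [3, 2, 2, 2, 28, 42, 108, 107, 50, 61, 151, 130]
125 [2, 2, 2, 4, 16, 29, 65, 83, 77, 69, 39, 67]
150 [3, 3, 6, 13, 19, 25, 25, 16, 41, 81, 75, 80]
175 [3, 9, 10, 15, 18, 24, 24, 26, 26, 15, 37, 37]
```

```bash
python3 -c "
from bench import ctrl
print(ctrl.sign_off())"
```

```text
the job is handed in; nothing more can be done
None
```

The job is handed in at about 51 s on the robot's clock: both trays are seated, both tins are in the green tray, the gate is hung and shut, and the one spice jar present is in the white tray; the left tin was hidden in the last views, so I did not re-check it, and `sign_off()` returned no verdict.

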